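# Load the lacquered bishops into the UV curing unit

### The job

Draw the curing unit's carriage all the way out and put every bishop on a spindle of its own: turn it on the spindle under a light press until its lugs drop into the keyed slot and its foot sits fully home, then turn it, spindle and all, so that its mitre cut squarely faces the lamp wall's side. When all the bishops stand so, push the carriage fully home under the hood and let go. The lacquer is still soft, so grip and press lightly, and leave the tray, the burnisher and the pawn where they are.

Things in the scene. Friction and masses are not known exactly. Their poses are not given: they have to be found in the camera images.
- unit: UV curing unit, fixed: grey guide bed 120 x 760 mm, 12 mm high; over its +y end a hood 315 mm long, roof (clear amber) from 140 to 145 mm. Origin: underside of the bed, centre line, at the hood's mouth. x: across the bed, away from the robot, towards the lamp wall (hood's upright far wall, two violet tubes inside); y: along the bed into the hood; z up. Loaded bishops pass under the roof.
- carriage (a joint): How far the carriage (dark steel plate, four spindles, walnut pull) is drawn out of the hood along the unit's -y, m: 0 = fully home, 0.34 = fully out at its stop. Slides level with about 2.5 N of friction and stays where left.
- pull (a point): Grip point of the carriage's upright walnut pull: a bar 60 mm along the unit's x, 16 mm thick along the unit's y; its top is 70 mm above the sill (16 mm above this point), its foot at 24 mm. Moves with the carriage; at home it is 75 mm outside the hood's mouth. Axes as the unit's.
- cup1 (a point): Centre of the top face of spindle 1 of 4, 48 mm above the sill. All four alike, 75 mm apart; carriage out, cup4 is 75 mm outside the mouth. Brass octagon 64 mm wide, 8 mm thick, with a hole 34 mm wide and two opposite notches 14 mm wide reaching 24 mm from the centre; dark well 15 mm deep. Axes as the unit's: they do NOT turn with the spindle.
- cup2 (a point): Spindle 2, as cup1. Each spindle's angle is unreported (seen from above): its notch line is anywhere within 75 degrees either side of the unit's y. It can turn half a turn and more each way against a stiff 0.12 N m: it stays put while a piece rubs lightly on it, and turns with a piece once keyed.
- cup3 (a point): Spindle 3, as cup1. Each spindle yields straight down on a spring: it begins to sink at about 1.8 N, then 0.4 N per mm up to 8 mm (5 N), then it is hard. This point sinks with it. If the lugs meet the notches while it is pressed down, the spindle pops up round them and the press fades.
- cup4 (a point): Spindle 4, as cup1. The four stand in a row along the carriage, cup1 next to the pull and cup4 deepest in the hood.
- bishop1_mid (a point): Ebony bishop 1 (one may be absent), weighted, 130 g, 86 mm tall, upright; point on its axis 42 mm above its underside. Below: brass stub 30 mm wide, 12 mm high, with two opposite lugs at its bottom (10 wide, 5 high, 44 mm over both). Foot 40 mm wide, underside 30 mm below this point. Head 24 mm wide, 10 to 34 mm above this point: grip it there. x axis: to the pale mitre cut; lugs along y.
- bishop2_mid (a point): Bishop 2, like bishop 1. Fully home, the foot rests on the spindle face and this point is 30 mm above the face; with the lugs riding on the face it is 42 mm above.
- bishop3_mid (a point): Bishop 3, like bishop 1. The lacquer is touch-dry but soft: any bishop is spoilt by a squeeze of over 60 N a finger or a press of over 25 N against the unit.
- bishop4_mid (a point): Bishop 4, like bishop 1. The bishops start standing apart on the marble sill between the robot and the unit.
- bishop1_cut (a point): The mitre cut of bishop 1: 10 mm out from its axis along its x axis, 26 mm above its middle point. Axes as the bishop's.
- bishop2_cut (a point): The mitre cut of bishop 2: 10 mm out from its axis along its x axis, 26 mm above its middle point. Axes as the bishop's.
- bishop3_cut (a point): The mitre cut of bishop 3: 10 mm out from its axis along its x axis, 26 mm above its middle point. Axes as the bishop's.
- bishop4_cut (a point): The mitre cut of bishop 4: 10 mm out from its axis along its x axis, 26 mm above its middle point. Axes as the bishop's.
- tray: Olive-green enamel tray, 120 x 90 x 20 mm, with knight ears; bystander. Origin: centre of its underside.
- burnisher: Pewter burnisher with a walnut handle, 175 mm long, 18 mm thick, lying on the sill; bystander. Origin: near its middle, on the sill.
- pawn: Small finished boxwood pawn, 52 mm tall, 30 mm foot, standing; bystander. Origin: centre of its underside.
Things that resemble listed ones, but are neither listed nor needed, are in the scene too. Leave any green or purple look-alike of the part that bears bishop4_mid alone.

How it is judged:
By the outcome, as a careful person would: the job done as asked, in the order asked, and still so for the second after the job is handed in, with the robot touching nothing.
Of bishop1, bishop2, bishop3, bishop4 only 3 to 4 are there at a start; the rules pass over those that are not, and their reading is None.
At some moment in a run one of bishop1, bishop2, bishop3, bishop4 may be knocked a few centimetres aside while the robot is not near it.
It also fails if it takes over 210 s, if anything falls off the work surface, if the arm or the gripper's body presses on something with over 40 N, if the wrist force passes 120 N, or if a joint passes its speed limit or range.

### The arm

A 7-joint arm with a two-finger parallel gripper is mounted at the origin on the work surface. World frame = base frame: x ahead of the robot, y to its left, z up, the work surface at z = 0. Lengths are in m, angles in rad, forces in N, time in s.
With the tool pointing down it reaches from about 0.425 to 0.925 m from the base axis. Payload 6.8 kg.
Tool frame: the origin (TCP) lies at the very end of the fingers, on their centre line; the grasp point (between the pads) lies 19 mm behind it; y points along the fingers, z is the direction in which the jaws open and shut, and the axes are right-handed (so a half turn about y gives the same grasp; the last joint's range is limited). The gripper opens to 85 mm and grips with 20 to 120 N. Pads are 22 mm wide; open, the fingers measure 114 mm over their backs; the gripper's body (76 mm by 85 mm) begins 54 mm behind the grasp point. The pads swing forward as they close: fully open they stand 13 mm farther back than shut.
Start: joints at [-1.3, 0.477, 0.022, 1.555, -0.011, 1.109, -0.083], TCP at [0.25, 0.627, 0.231] pointing down, gripper open.
Joint ranges: [-2.96, 2.96], [-0.34, 2.1], [-1.41, 1.46], [0.24, 2.44], [-1.37, 4.51], [0.17, 1.92], [-2.96, 2.96]. Speed limits (rad/s): [2.39, 2.39, 3.14, 3.14, 3.14, 3.14, 3.14].

### API

Orientations are given as a rotation vector (axis times angle).
In Python, from bench import r gives the robot as it stands.
- The arm moves only by the tool drive_tool, never from a script. Its argument "series" is a list of rows, each a list of 7 numbers: the shift along the tool's x, y, z in mm, then the turn, a rotation vector about the tool's x, y, z in degrees, then the finger opening in mm, from 0 to 85.4. In form: [[tx, ty, tz, wx, wy, wz, grip], ...]. A call has 1 to 5 rows; each row is the pose to reach, as a shift and turn from the pose measured when the call began, along the tool's axes at that moment; what a row does not reach only later rows make up. A row lasts 1/10 s, in which the tool goes at most 50 mm and 8.59 degrees, less where a joint would pass 70% of its speed; a pose out of reach is approached as far as the arm can. A call with a gripper value outside its range is refused whole. The fingers move at their own pace and stop on an object; "squeeze" is the grip in N (left out, the last holds). Time passes only in rows, so rows that repeat a pose let the fingers close. It gives the time, the measured TCP pose, the force and the opening at its end, in the units of the state.
- r.get_obs(): the state, without advancing time (a new reading comes with each control period).
- r.grab_frame(name): name is "scene" or "top" or "wrist"; returns a dict with "frame" (420x560x3 uint8, blue, green, red), "intrinsics" (3x3 intrinsics, pixels), "rvec" (rotation vector, rad) and "tvec" (3), from world to camera coordinates, as OpenCV has them. Camera axes: x right, y down, z forward; pixel columns grow to the right and rows downward; lengths in m; the calibration is good to about 2 mm. The wrist camera is an equidistant fisheye: a pixel r from the principal point sees the ray r / f radians off the axis. A picture is of the moment at which its call begins. There is no depth.
- r.hand_in(): hands the job in, once; it reports no verdict.
The state is a dict: "clock": time; "joints": joint angles; "qvel": joint speeds; "tau": joint torques, N m; "tcp_pos": TCP position; "orientation": TCP orientation; "contact_force": force on the tool from outside, world axes, zero at the start; "moment": the same for the moment, N m; "grip_width": finger opening in m.
Only numpy, scipy, OpenCV 4.12 (cv2) and the standard library are available. Lean on these libraries where they do the work, as an engineer would, in place of code of your own. Each camera call takes 0.05 s, during which the arm holds its last target.

## Working session

There is one attempt and no reset: what is moved stays moved. The work goes in short steps, Python scripts to look and compute and a tool call to move; the robot and the scene stay as the last step left them, time stands still between calls to the robot, and variables do not carry over. Pictures are saved under pics/ and viewed, and the job is handed in when it is done.

Besides the shell and the picture viewer there is one more tool, called after "Emit:" as name([rows], argument=value, ...), one row to a line, values as JSON. drive_tool: Moves the arm, as the interface text tells. Its arguments: {"type":"object","properties":{"series":{"type":"array","items":{"type":"array","items":{"type":"number"}}},"squeeze":{"type":"number"}},"required":["series"]}

```bash
ls; mkdir -p pics; python3 - <<'E'
from bench import r
import cv2
o=r.get_obs()
for k,v in o.items(): print(k,v)
for n in ("scene","top","wrist"):
    f=r.grab_frame(n); cv2.imwrite(f"pics/{n}0.png",f["frame"]); print(n,f["intrinsics"],f["rvec"],f["tvec"])
E
```

```text
pics
clock 0.0
joints [-1.30009923  0.47777027  0.02233382  1.55648705 -0.01147564  1.10928104
 -0.08308198]
qvel [-2.23819117e-04  5.36606191e-04  1.72246444e-03  7.53553151e-04
 -7.86449465e-05 -1.04873309e-04  1.27030888e-03]
tau [ 2.11194138e-04 -5.96451473e+01  1.60790406e+00 -2.81193870e+01
  1.24328246e-02  9.45068139e-03  1.60399668e-05]
tcp_pos [0.24941204 0.62658117 0.23033057]
orientation [-1.55210762  0.29736517 -0.29706501]
contact_force [ 0.33277814 -0.70008005  0.57080725]
moment [-0.02317382 -0.00647162  0.00947942]
grip_width 0.08526457614531338
scene [[476.78774171   0.         276.76783244]
 [  0.         476.78774171 208.52506204]
 [  0.           0.           1.        ]] [ 2.39741117  1.00164698 -0.30906275] [-0.39654617 -0.29147121  1.49316185]
top [[396.59108885   0.         280.57320457]
 [  0.         396.59108885 214.5333687 ]
 [  0.           0.           1.        ]] [ 2.14128396 -2.16187779  0.18827798] [-0.01812783  0.59821356  1.21800071]
wrist [[325.1922621    0.         270.1545166 ]
 [  0.         325.1922621  208.76524944]
 [  0.           0.           1.        ]] [-2.38023864 -1.61238066 -0.24946929] [-0.67354784 -0.03824299  0.37989316]
```

View pics/scene0.png

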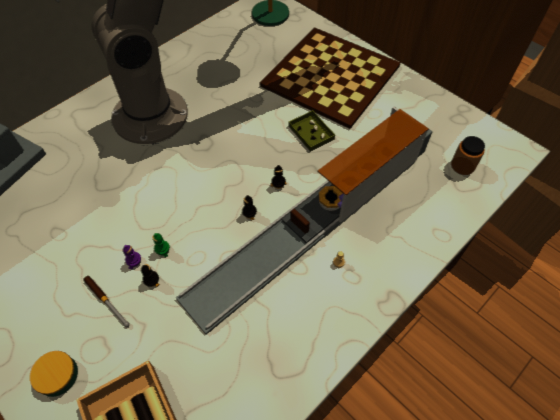

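View pics/top0.png

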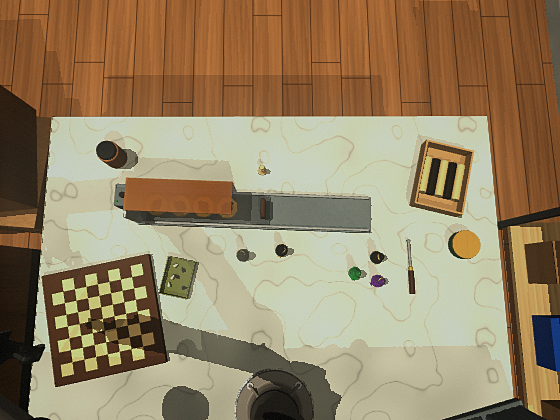

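View pics/wrist0.png

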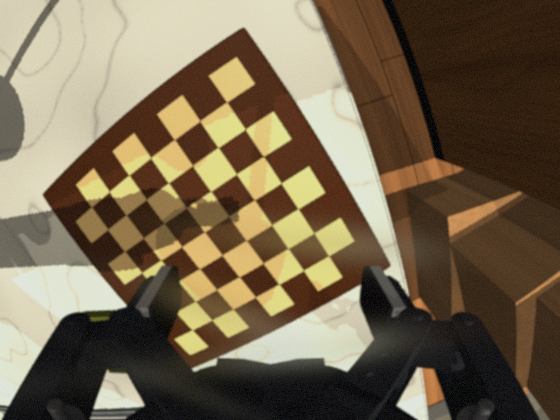

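```bash
cat > h.py <<'E'
import numpy as np, cv2
from scipy.spatial.transform import Rotation as R
from bench import r
def grab(n,save=None):
    f=r.grab_frame(n)
    if save: cv2.imwrite(f"pics/{save}.png",f["frame"])
    np.savez(f"last_{n}.npz",K=f["intrinsics"],rv=f["rvec"],tv=f["tvec"],im=f["frame"])
    return f
def load(n):
    d=np.load(f"last_{n}.npz"); return dict(frame=d["im"],intrinsics=d["K"],rvec=d["rv"],tvec=d["tv"])
def proj(f,P,fish=False):
    P=np.atleast_2d(np.asarray(P,float)); K=f["intrinsics"]
    C=P@R.from_rotvec(np.ravel(f["rvec"])).as_matrix().T+np.ravel(f["tvec"])
    if fish:
        rr=np.hypot(C[:,0],C[:,1]); th=np.arctan2(rr,C[:,2]); s=th/np.maximum(rr,1e-9)
        return np.c_[K[0,0]*C[:,0]*s+K[0,2],K[1,1]*C[:,1]*s+K[1,2]]
    return np.c_[K[0,0]*C[:,0]/C[:,2]+K[0,2],K[1,1]*C[:,1]/C[:,2]+K[1,2]]
def ray(f,uv,fish=False):
    uv=np.atleast_2d(np.asarray(uv,float)); K=f["intrinsics"]
    a=(uv[:,0]-K[0,2])/K[0,0]; b=(uv[:,1]-K[1,2])/K[1,1]
    if fish:
        th=np.hypot(a,b); s=np.sin(th)/np.maximum(th,1e-9); d=np.c_[a*s,b*s,np.cos(th)]
    else: d=np.c_[a,b,np.ones(len(a))]
    M=R.from_rotvec(np.ravel(f["rvec"])).as_matrix()
    return -M.T@np.ravel(f["tvec"]), d@M
def onplane(f,uv,z,fish=False):
    c,d=ray(f,uv,fish); return c+d*((z-c[2])/d[:,2])[:,None]
def crop(f,u0,v0,u1,v1,s,name,pts=None):
    im=f["frame"][v0:v1,u0:u1]; im=cv2.resize(im,None,fx=s,fy=s,interpolation=cv2.INTER_CUBIC)
    if pts is not None:
        for p in np.atleast_2d(pts): cv2.circle(im,(int((p[0]-u0+.5)*s),int((p[1]-v0+.5)*s)),2,(0,0,255),-1)
    cv2.imwrite(f"pics/{name}.png",im)
def Rt(th):
    # tool down; th = world angle of tool z (jaw) axis
    y=np.array([0,0,-1.]); z=np.array([np.cos(th),np.sin(th),0]); x=np.cross(y,z)
    return R.from_matrix(np.c_[x,y,z])
def go(p,th,flip=True):
    """tool shift/turn from current pose to TCP p (m), jaw angle th rad"""
    o=r.get_obs(); R0=R.from_rotvec(o["orientation"]); p0=np.array(o["tcp_pos"])
    z0=R0.as_matrix()[:,2]
    if flip:
        c=np.arctan2(z0[1],z0[0]); th=c+(th-c+np.pi/2)%np.pi-np.pi/2
    d=R0.inv().apply(np.array(p)-p0)*1000; w=np.degrees((R0.inv()*Rt(th)).as_rotvec())
    print("shift",d.round(1),"turn",w.round(2),"| jaw now",np.degrees(np.arctan2(z0[1],z0[0])).round(1))
def st():
    o=r.get_obs(); z0=R.from_rotvec(o["orientation"]).as_matrix()
    print("t",round(o["clock"],2),"tcp",np.round(np.array(o["tcp_pos"])*1000,1),"jaw",np.degrees(np.arctan2(z0[1,2],z0[0,2])).round(2),"F",np.round(o["contact_force"],2),"M",np.round(o["moment"],3),"w",round(o["grip_width"]*1000,1),"j",np.round(o["joints"],2))
E
python3 - <<'E'
from h import *
st()
f=grab("top"); g=grab("scene")
print(R.from_rotvec(r.get_obs()["orientation"]).as_matrix().round(3))
crop(f,220,170,400,300,4.4,"topA"); crop(f,100,170,290,240,4.2,"topB")
crop(g,110,150,310,300,4,"scA"); crop(g,170,110,440,330,2.9,"scB")
E
```

```text
t 0.15 tcp [249.5 626.7 230.6] jaw 68.3 F [ 0.42 -0.19 -0.52] M [ 0.012 -0.021  0.043] w 85.4 j [-1.3   0.48  0.02  1.56 -0.01  1.11 -0.08]
[[ 0.929 -0.     0.37 ]
 [-0.37  -0.001  0.929]
 [ 0.    -1.    -0.001]]
```

View pics/topA.png

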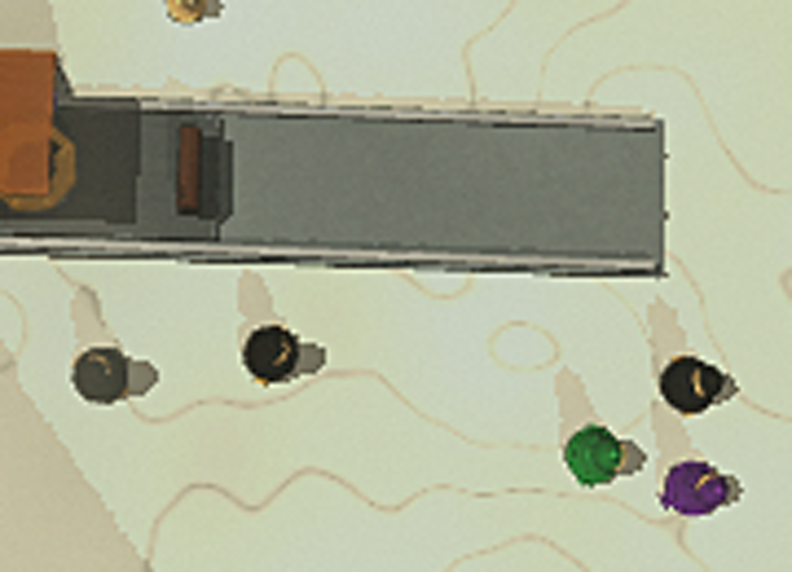

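View pics/topB.png

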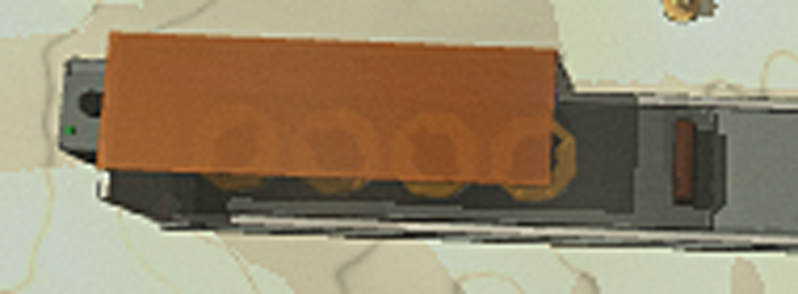

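View pics/scA.png

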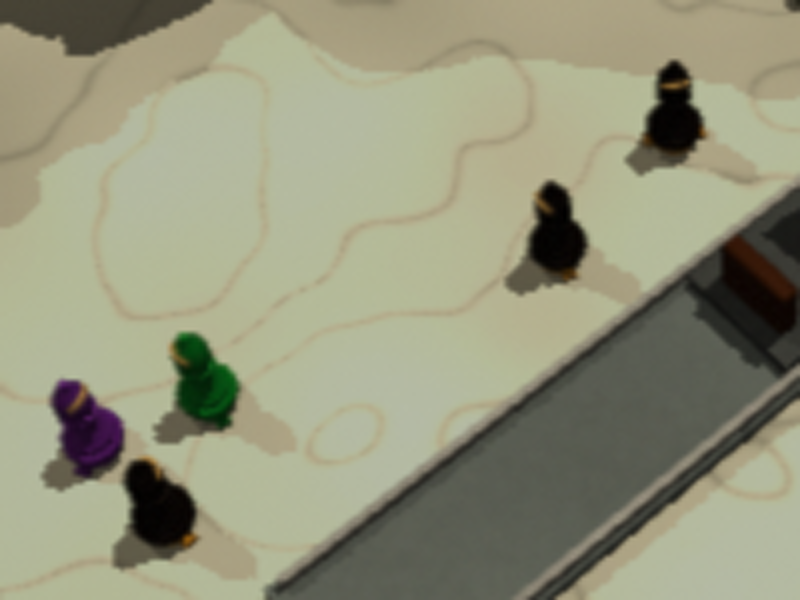

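View pics/scB.png

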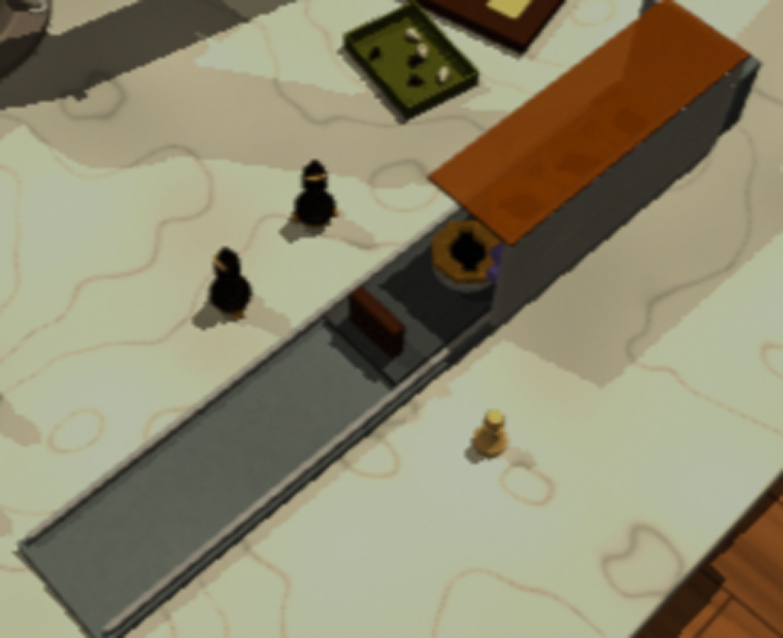

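```bash
python3 - <<'E'
from h import *
f=load("top"); g=load("scene")
A=lambda u,v:(220+u/4.4-.4,170+v/4.4-.4)
S=lambda u,v:(110+u/4-.4,150+v/4-.4)
SB=lambda u,v:(170+u/2.9-.4,110+v/2.9-.4)
print("bed near", onplane(f,[A(0,245),A(655,270)],.012), "far",onplane(f,[A(140,97),A(655,122)],.012))
print("pull top",onplane(f,[A(180,125),A(199,125),A(180,214),A(199,214)],.07).round(3))
print("pull scene",onplane(g,[S(735,243),S(795,300)],.07).round(3))
def tri(p,q):
    c1,d1=ray(f,[p]);c2,d2=ray(g,[q]);d1=d1[0]/np.linalg.norm(d1);d2=d2[0]/np.linalg.norm(d2)
    A=np.c_[d1,-d2];s=np.linalg.lstsq(A,c2-c1,rcond=None)[0];a=c1+s[0]*d1;b=c2+s[1]*d2
    return (a+b)/2,np.linalg.norm(a-b)
# heads top
for nm,p,q in (("A",A(100,372),S(674,80)),("B",A(272,352),S(550,200)),("C",A(692,382),S(145,478))):
    print(nm,tri(p,q), onplane(g,[q],.075))
w=load("top")
W=grab("wrist"); M=R.from_rotvec(W["rvec"]).as_matrix(); c=-M.T@W["tvec"]
o=r.get_obs(); R0=R.from_rotvec(o["orientation"]).as_matrix()
print("wrist cam in tool mm",R0.T@(c-o["tcp_pos"])*1000,"axes in tool",(R0.T@M.T).round(3))
E
```

```text
bed near [[ 0.56950164  0.17399706  0.012     ]
 [ 0.546645   -0.31135888  0.012     ]] far [[ 0.68042952  0.07072124  0.012     ]
 [ 0.6586139  -0.31641613  0.012     ]]
pull top [[0.647 0.039 0.07 ]
 [0.647 0.026 0.07 ]
 [0.583 0.039 0.07 ]
 [0.583 0.026 0.07 ]]
pull scene [[0.594 0.033 0.07 ]
 [0.65  0.029 0.07 ]]
A (array([0.47269677, 0.09638681, 0.06903951]), np.float64(0.0017744400275011578)) [[0.4764866  0.09394651 0.075     ]]
B (array([ 0.48457485, -0.02566505,  0.06510584]), np.float64(0.002093266735279421)) [[ 0.48933054 -0.03060227  0.075     ]]
C (array([ 0.45919258, -0.32719265,  0.05680913]), np.float64(0.00918020715621283)) [[ 0.46656133 -0.33299555  0.075     ]]
wrist cam in tool mm [ -78.038855   -142.23815425   -0.69320822] axes in tool [[ 0.001  0.953  0.304]
 [-0.    -0.304  0.953]
 [ 1.    -0.001 -0.   ]]
```

```bash
python3 - <<'E'
from h import *
go([.600,-.0,.2],np.radians(87.3))
E
```

```text
shift [ 557.5   31.3 -452.9] turn [  0.03 -19.    -0.  ] | jaw now 68.3
```

Emit:
drive_tool([
  [558, 0, -453, 0, -19, 0, 60],
  [558, 0, -453, 0, -19, 0, 60],
  [558, 0, -453, 0, -19, 0, 60],
  [558, 0, -453, 0, -19, 0, 60],
  [558, 0, -453, 0, -19, 0, 60],
], squeeze=25)

```text
clock: 0.8
tcp_pos: [0.3725, 0.407, 0.2314]
orientation: [-1.571, 0.037, -0.037]
contact_force: [1.3, 0.4, -0.0]
grip_width: 0.0599
```

```bash
python3 - <<'E'
from h import *
st();go([.600,-.0,.2],np.radians(87.3))
E
```

```text
t 0.8 tcp [372.5 407.  231.4] jaw 87.29 F [ 1.29  0.41 -0.01] M [-0.021 -0.053 -0.064] w 59.9 j [-0.95  0.28  0.01  1.85 -0.    1.01  0.58]
shift [ 246.5   31.6 -395.8] turn [ 0.02 -0.01  0.  ] | jaw now 87.3
```

Emit:
drive_tool([
  [246, 0, -396, 0, 0, 0, 60],
  [246, 0, -396, 0, 0, 0, 60],
  [246, 0, -396, 0, 0, 0, 60],
  [246, 0, -396, 0, 0, 0, 60],
  [246, 0, -396, 0, 0, 0, 60],
])

```text
clock: 1.3
tcp_pos: [0.494, 0.1887, 0.2318]
orientation: [-1.57, 0.036, -0.038]
contact_force: [1.2, 0.3, 0.6]
grip_width: 0.06
```

Emit:
drive_tool([
  [116, 32, -184, 0, 0, 0, 60],
  [116, 32, -184, 0, 0, 0, 60],
  [116, 32, -184, 0, 0, 0, 60],
  [116, 32, -184, 0, 0, 0, 60],
  [116, 32, -184, 0, 0, 0, 60],
])

```text
clock: 1.8
tcp_pos: [0.6024, -0.0064, 0.1994]
orientation: [-1.573, 0.041, -0.043]
contact_force: [0.2, 0.1, 0.3]
grip_width: 0.0598
```

```bash
python3 - <<'E'
from h import *
st();go([.600,-.0,.2],np.radians(87.3))
f=grab("wrist","w1")
E
```

```text
t 1.8 tcp [602.4  -6.4 199.4] jaw 86.97 F [0.17 0.13 0.27] M [-0.013 -0.032 -0.039] w 59.8 j [-0.28  0.39  0.25  1.78 -0.11  0.98  1.52]
shift [-2.8 -0.6  6.3] turn [ 0.13 -0.33  0.07] | jaw now 87.0
```

View pics/w1.png

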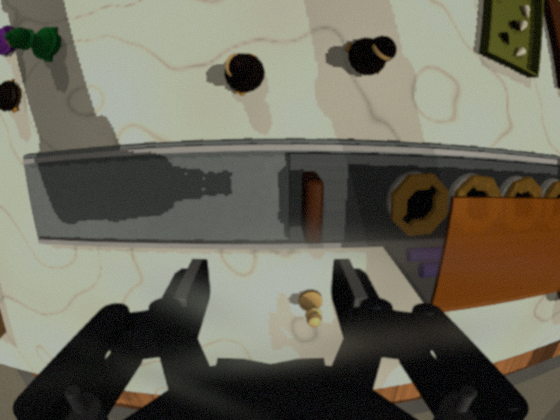

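```bash
python3 - <<'E'
from h import *
f=load("wrist")
crop(f,200,30,480,270,2.8,"w1a"); crop(f,0,100,280,300,2.8,"w1b")
E
```

```text
(no output)
```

View pics/w1a.png

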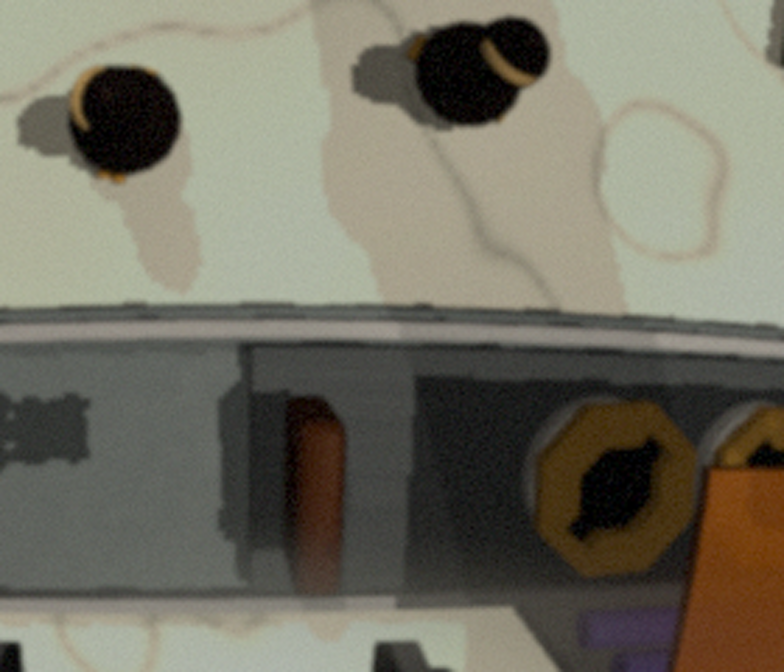

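View pics/w1b.png

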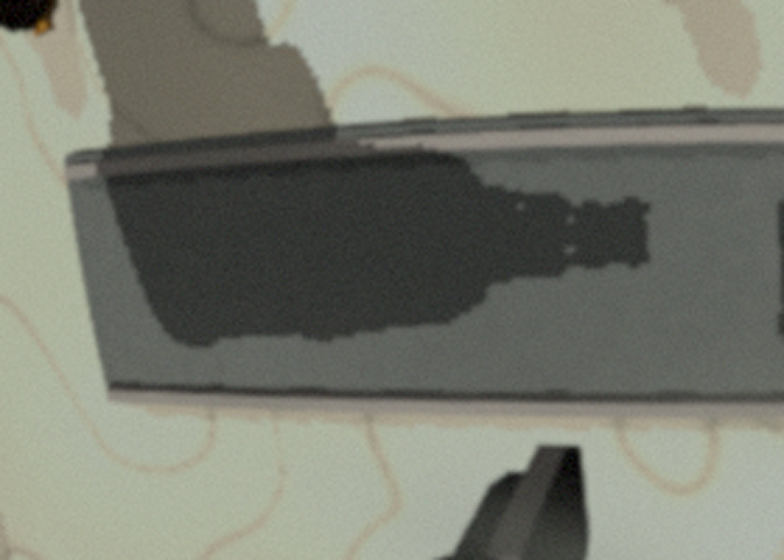

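```bash
python3 - <<'E'
from h import *
f=load("wrist")
a=lambda u,v:(200+u/2.8-.4,30+v/2.8-.4)
b=lambda u,v:(0+u/2.8-.4,100+v/2.8-.4)
print("cup1",onplane(f,[a(617,490)],.048,1))
print("cup1 edges",onplane(f,[a(533,490),a(698,490),a(617,400),a(617,578)],.048,1))
print("notch",onplane(f,[a(652,448),a(582,530)],.048,1))
print("pull top",onplane(f,[a(302,425),a(343,430),a(300,590),a(338,590)],.07,1))
print("bed near top",onplane(f,[b(70,175),b(500,138),a(0,335),a(400,330),a(780,350)],.02,1))
print("bed far",onplane(f,[b(110,390),b(500,403),a(0,597),a(380,600)],.02,1))
E
```

```text
cup1 [[0.62174942 0.14415945 0.048     ]]
cup1 edges [[0.62005457 0.11042676 0.048     ]
 [0.62351087 0.17972224 0.048     ]
 [0.58837551 0.14162172 0.048     ]
 [0.65661117 0.14790563 0.048     ]]
notch [[0.60646351 0.15753199 0.048     ]
 [0.63634192 0.13106582 0.048     ]]
pull top [[0.58802079 0.02570261 0.07      ]
 [0.59019448 0.03843317 0.07      ]
 [0.64293743 0.02402127 0.07      ]
 [0.64372665 0.0365488  0.07      ]]
bed near top [[ 0.55008917 -0.30873884  0.02      ]
 [ 0.55800763 -0.09865717  0.02      ]
 [ 0.56028223 -0.07616233  0.02      ]
 [ 0.56619346  0.06753825  0.02      ]
 [ 0.57457996  0.23345027  0.02      ]]
bed far [[ 0.65209813 -0.31397527  0.02      ]
 [ 0.66197347 -0.11290313  0.02      ]
 [ 0.66196846 -0.08805097  0.02      ]
 [ 0.67111661  0.06043797  0.02      ]]
```

```bash
python3 - <<'E'
from h import *
go([.616,.031,.036],np.radians(87.4))
E
```

```text
shift [ 10.5 163.   40.7] turn [ 0.2  -0.56  0.09] | jaw now 86.8
```

Emit:
drive_tool([
  [10.5, 40, 40.7, 0.2, -0.6, 0, 50],
  [10.5, 80, 40.7, 0.2, -0.6, 0, 50],
  [10.5, 120, 40.7, 0.2, -0.6, 0, 50],
  [10.5, 163, 40.7, 0.2, -0.6, 0, 50],
  [10.5, 163, 40.7, 0.2, -0.6, 0, 50],
])

```text
clock: 2.35
tcp_pos: [0.6112, 0.0313, 0.0305]
orientation: [-1.572, 0.042, -0.027]
contact_force: [-1.2, -0.1, -0.8]
grip_width: 0.0501
```

```bash
python3 - <<'E'
from h import *
st();go([.616,.031,.036],np.radians(87.4))
f=grab("wrist","w2")
E
```

```text
t 2.35 tcp [611.2  31.3  30.5] jaw 87.49 F [-1.23 -0.14 -0.78] M [-0.018  0.084 -0.003] w 50.1 j [-0.29  0.63  0.18  1.85 -0.17  0.68  1.52]
shift [ 4.7 -5.5 -0.1] turn [ 0.1   0.09 -0.53] | jaw now 87.5
```

View pics/w2.png

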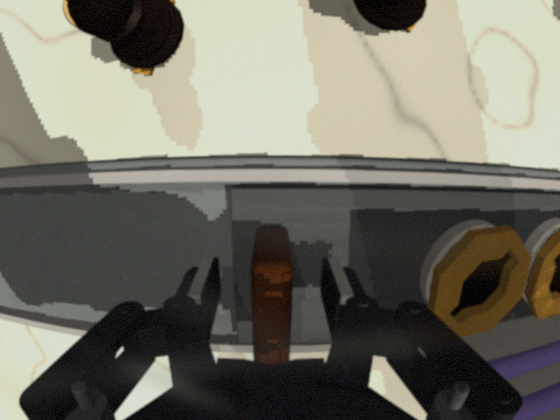

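Emit:
drive_tool([
  [5, -5, 0, 0, 0, -0.5, 10],
  [5, -5, 0, 0, 0, -0.5, 10],
  [5, -5, 0, 0, 0, -0.5, 10],
  [5, -5, 0, 0, 0, -0.5, 10],
  [5, -5, 0, 0, 0, -0.5, 10],
])

```text
clock: 2.9
tcp_pos: [0.6211, 0.0312, 0.042]
orientation: [-1.571, 0.027, -0.043]
contact_force: [0.2, -0.5, 7.1]
grip_width: 0.0157
```

```bash
python3 - <<'E'
from h import *
st();p=r.get_obs()["tcp_pos"]; a=np.radians(2.6);go(p-.34*np.array([np.sin(a),np.cos(a),0]),np.radians(87.4))
E
```

```text
t 2.9 tcp [621.1  31.2  42. ] jaw 87.44 F [ 0.2  -0.46  7.05] M [ 0.017  0.022 -0.024] w 15.7 j [-0.29  0.62  0.19  1.84 -0.17  0.69  1.52]
shift [-3.0e-01 -1.0e-01 -3.4e+02] turn [-0.01  0.04  0.57] | jaw now 87.4
```

Emit:
drive_tool([
  [0, 0, -15, 0, 0, 0, 10],
  [0, 0, -40, 0, 0, 0, 10],
  [0, 0, -70, 0, 0, 0, 10],
  [0, 0, -100, 0, 0, 0, 10],
  [0, 0, -130, 0, 0, 0, 10],
])

```text
clock: 3.4
tcp_pos: [0.6154, -0.0967, 0.0421]
orientation: [-1.568, 0.025, -0.041]
contact_force: [3.2, 6.0, -11.0]
grip_width: 0.0157
```

```bash
python3 - <<'E'
from h import *
st();
E
```

```text
t 3.4 tcp [615.4 -96.7  42.1] jaw 87.57 F [  3.21   6.01 -11.01] M [ 0.996 -0.614 -0.22 ] w 15.7 j [-0.07  0.62  0.18  1.84 -0.17  0.69  1.73]
```

Emit:
drive_tool([
  [0, 0, -30, 0, 0, 0, 10],
  [0, 0, -60, 0, 0, 0, 10],
  [0, 0, -90, 0, 0, 0, 10],
  [0, 0, -120, 0, 0, 0, 10],
  [0, 0, -150, 0, 0, 0, 10],
])

```text
clock: 3.9
tcp_pos: [0.6087, -0.2448, 0.0421]
orientation: [-1.564, 0.025, -0.039]
contact_force: [-0.4, 6.4, -3.5]
grip_width: 0.0151
```

Emit:
drive_tool([
  [0, 0, -20, 0, 0, 0, 10],
  [0, 0, -40, 0, 0, 0, 10],
  [0, 0, -55, 0, 0, 0, 10],
  [0, 0, -67, 0, 0, 0, 10],
  [0, 0, -67, 0, 0, 0, 10],
])

```text
clock: 4.4
tcp_pos: [0.6066, -0.2926, 0.0418]
orientation: [-1.539, 0.023, -0.025]
contact_force: [-10.6, 40.9, 18.8]
grip_width: 0.0156
```

```bash
python3 - <<'E'
from h import *
st();
f=grab("wrist","w3")
E
```

```text
t 4.4 tcp [ 606.6 -292.6   41.8] jaw 88.24 F [-10.64  40.9   18.78] M [ 7.399  2.048 -0.18 ] w 15.6 j [ 0.27  0.69  0.15  1.69 -0.18  0.79  2.05]
```

View pics/w3.png

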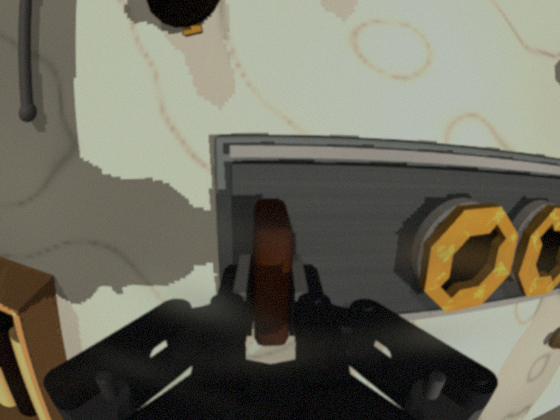

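Emit:
drive_tool([
  [0, 0, 6, 0, 0, 0, 15],
  [0, 0, 6, 0, 0, 0, 50],
  [0, 0, 6, 0, 0, 0, 50],
  [0, 0, 6, 0, 0, 0, 50],
])

```text
clock: 4.85
tcp_pos: [0.607, -0.2892, 0.0433]
orientation: [-1.542, 0.023, -0.028]
contact_force: [0.3, 0.6, -0.0]
grip_width: 0.0501
```

```bash
python3 - <<'E'
from h import *
st();go([.60,-.17,.25],np.radians(87.4))
E
```

```text
t 4.85 tcp [ 607.  -289.2   43.3] jaw 88.13 F [ 0.27  0.62 -0.01] M [-0.02   0.036 -0.015] w 50.1 j [ 0.26  0.69  0.16  1.69 -0.18  0.78  2.05]
shift [ -10.2 -203.3  124.7] turn [-1.63  0.73  0.15] | jaw now 88.1
```

Emit:
drive_tool([
  [0, -50, 0, 0, 0, 0, 60],
  [-10, -110, 40, -1.6, 0.7, 0, 60],
  [-10, -160, 80, -1.6, 0.7, 0, 60],
  [-10, -203, 125, -1.6, 0.7, 0, 60],
  [-10, -203, 125, -1.6, 0.7, 0, 60],
])

```text
clock: 5.35
tcp_pos: [0.6001, -0.1705, 0.2523]
orientation: [-1.571, 0.034, -0.041]
contact_force: [0.1, 0.4, 0.3]
grip_width: 0.0597
```

Emit:
drive_tool([
  [0, 0, 0, 0, 0, 0, 60],
  [0, 0, 0, 0, 0, 0, 60],
])

```text
clock: 5.55
tcp_pos: [0.6009, -0.1715, 0.2543]
orientation: [-1.572, 0.031, -0.045]
contact_force: [0.5, -1.2, -0.4]
grip_width: 0.0601
```

```bash
python3 - <<'E'
from h import *
st();go([.60,-.17,.25],np.radians(87.4))
f=grab("wrist","w4"); st(); grab("top","t4"); st()
E
```

```text
t 5.55 tcp [ 600.9 -171.5  254.3] jaw 87.24 F [ 0.5  -1.22 -0.35] M [-0.016  0.008 -0.058] w 60.1 j [ 0.02  0.37  0.21  1.67 -0.09  1.09  1.78]
shift [-1.   4.3  1.5] turn [ 0.1  -0.16  0.49] | jaw now 87.2
t 5.6 tcp [ 599.8 -172.3  252.7] jaw 87.14 F [-0.98 -1.04 -1.14] M [-0.041  0.064  0.044] w 60.1 j [ 0.02  0.37  0.21  1.68 -0.09  1.09  1.78]
t 5.65 tcp [ 599.2 -172.6  251.6] jaw 87.1 F [-0.1  -0.04 -1.39] M [ 0.01  -0.043 -0.028] w 60.1 j [ 0.02  0.38  0.21  1.68 -0.09  1.09  1.78]
```

View pics/w4.png

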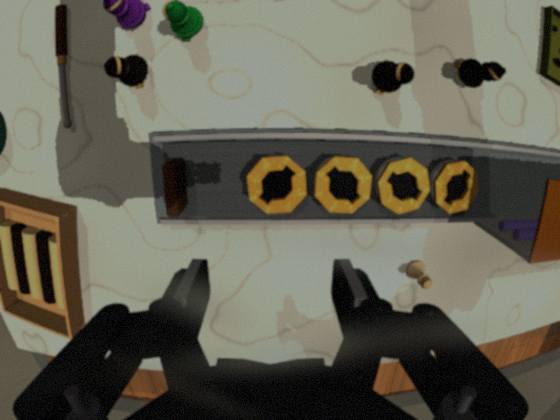

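```bash
python3 - <<'E'
from h import *
f=load("wrist")
crop(f,230,140,480,225,3.2,"w4a"); crop(f,95,45,160,95,8,"w4c");crop(f,360,45,510,100,5.3,"w4b")
a=cv2.imread("pics/w4a.png");b=cv2.imread("pics/w4b.png");c=cv2.imread("pics/w4c.png")
H=np.zeros((600,800,3),np.uint8);H[:a.shape[0],:a.shape[1]]=a;H[275:275+b.shape[0],:b.shape[1]]=b
cv2.imwrite("pics/w4m.png",H)
E
```

```text
(no output)
```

View pics/w4m.png

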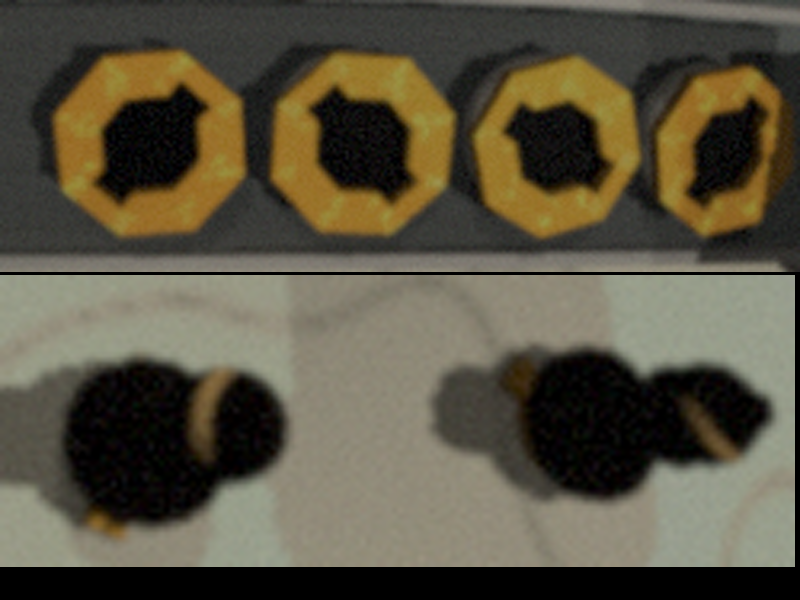

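View pics/w4c.png

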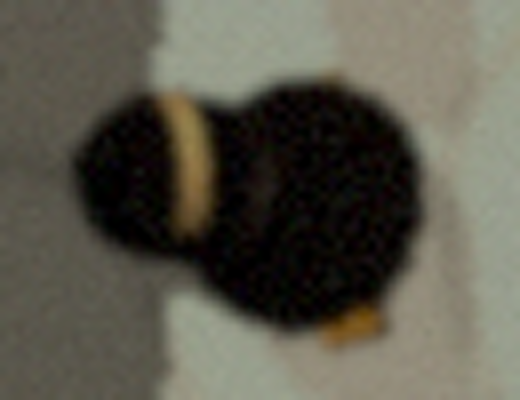

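```bash
python3 - <<'E'
from h import *
f=load("wrist")
a=lambda u,v:(230+u/3.2-.4,140+v/3.2-.4)
b=lambda u,v:(360+u/5.3-.4,45+(v-275)/5.3-.4)
c=lambda u,v:(95+u/8-.4,45+v/8-.4)
st()
cc=onplane(f,[a(150,143),a(363,143),a(557,145),a(718,150)],.048,1); print(cc.round(4), np.linalg.norm(np.diff(cc,axis=0),axis=1))
print("cupline deg",np.degrees(np.arctan2(*(cc[3]-cc[0])[:2])))
for p,q in (((185,95),(115,193)),((325,103),(400,185)),((517,115),(600,175)),((752,110),(688,190))):
    P=onplane(f,[a(*p),a(*q)],.048,1); d=P[1]-P[0]; print("notch ang world",np.degrees(np.arctan2(d[1],d[0]))%180,np.linalg.norm(d))
for n,ft,hd,ct,lg in (("A",b(590,425),b(705,415),b(712,430),b(517,378)),("B",b(143,440),b(238,425),b(207,415),b(105,523)),("C",c(315,205),c(145,178),c(195,165),c(355,325))):
    F=onplane(f,[ft],.018,1)[0];Hd=onplane(f,[hd],.062,1)[0];C=onplane(f,[ct],.068,1)[0];L=onplane(f,[lg],.004,1)[0]
    an=lambda d:np.degrees(np.arctan2(d[1],d[0])).round(1)
    print(n,F.round(4),Hd.round(4),"cut",C.round(4),an(C-Hd),"lug",L.round(4),an(L-F),np.linalg.norm((L-F)[:2]))
E
```

```text
t 5.65 tcp [ 599.2 -172.6  251.6] jaw 87.1 F [-0.1  -0.04 -1.39] M [ 0.01  -0.043 -0.028] w 60.1 j [ 0.02  0.38  0.21  1.68 -0.09  1.09  1.78]
[[ 0.6076 -0.1656  0.048 ]
 [ 0.6108 -0.0911  0.048 ]
 [ 0.614  -0.017   0.048 ]
 [ 0.6178  0.054   0.048 ]] [0.0746282  0.07411064 0.07117051]
cupline deg 2.6676774270995427
notch ang world 142.66569182035448 0.042304491112649854
notch ang world 41.79255510671351 0.04116823560715252
notch ang world 56.24502804247202 0.04257286917565648
notch ang world 139.25840389853337 0.041349775754277625
A [0.4734 0.0942 0.018 ] [0.4727 0.0975 0.062 ] cut [0.4767 0.0948 0.068 ] -34.3 lug [0.4619 0.081  0.004 ] -131.1 0.017483921461336236
B [ 0.4868 -0.0287  0.018 ] [ 0.4866 -0.024   0.062 ] cut [ 0.4856 -0.0333  0.068 ] -96.1 lug [ 0.5056 -0.0337  0.004 ] -14.7 0.01943552263178048
C [ 0.4622 -0.3294  0.018 ] [ 0.4608 -0.3363  0.062 ] cut [ 0.4615 -0.3255  0.068 ] 86.3 lug [ 0.4804 -0.3298  0.004 ] -1.2 0.018157013703022407
```

```bash
python3 - <<'E'
from h import *
go([.4868,-.0265,.17],np.radians(-12),False)
E
```

```text
shift [-119.9   81.   140.4] turn [-0.1  99.1   0.23] | jaw now 87.1
```

Emit:
drive_tool([
  [-30, 0, 35, 0, 9, 0, 50],
  [-60, 0, 70, 0, 17, 0, 50],
  [-90, 0, 105, 0, 26, 0, 50],
  [-120, 0, 140, 0, 34, 0, 50],
  [-120, 0, 140, 0, 42, 0, 50],
])

```text
clock: 6.15
tcp_pos: [0.4829, -0.0242, 0.2492]
orientation: [-1.485, 0.611, -0.609]
contact_force: [0.5, -0.3, -0.4]
grip_width: 0.0502
```

```bash
python3 - <<'E'
from h import *
st();go([.4868,-.0265,.17],np.radians(-12),False)
E
```

```text
t 6.15 tcp [482.9 -24.2 249.2] jaw 45.32 F [ 0.46 -0.33 -0.37] M [-0.015 -0.071  0.025] w 50.2 j [-0.3   0.14  0.25  1.99 -0.04  1.02  0.75]
shift [ 4.4 79.2  1.3] turn [1.000e-01 5.732e+01 2.000e-02] | jaw now 45.3
```

Emit:
drive_tool([
  [4, 16, 1, 0, 9, 0, 50],
  [4, 32, 1, 0, 17, 0, 50],
  [4, 48, 1, 0, 26, 0, 50],
  [4, 64, 1, 0, 34, 0, 50],
  [4, 79, 1, 0, 42, 0, 50],
])

```text
clock: 6.65
tcp_pos: [0.4854, -0.0284, 0.1683]
orientation: [-1.236, 1.175, -1.173]
contact_force: [0.3, -0.1, 0.3]
grip_width: 0.0502
```

Emit:
drive_tool([
  [0, 0, 0, 0, 8, 0, 50],
  [0, 0, 0, 0, 15, 0, 50],
  [0, 0, 0, 0, 15, 0, 50],
  [0, 0, 0, 0, 15, 0, 50],
])

```text
clock: 7.05
tcp_pos: [0.485, -0.0295, 0.1676]
orientation: [-1.108, 1.366, -1.364]
contact_force: [0.7, -0.7, 0.2]
grip_width: 0.0497
```

```bash
python3 - <<'E'
from h import *
f=grab("wrist","w5");st();go([.4868,-.0265,.045],np.radians(-12),False)
print(proj(f,[[.4868,-.0265,.0],[.4868,-.0265,.064],[.4868,-.0265,.086]],1))
E
```

```text
t 7.1 tcp [485.1 -29.3 167.8] jaw -12.13 F [-0.87  0.63 -0.37] M [-0.036 -0.022  0.004] w 50.2 j [-0.4   0.26  0.38  2.08 -0.12  0.83 -0.15]
shift [ -3.5 122.8   1.6] turn [ 0.25 -0.13  0.21] | jaw now -12.1
[[272.67173884 183.98294172]
 [272.89474494 202.93606848]
 [272.99611486 211.73519445]]
```

View pics/w5.png

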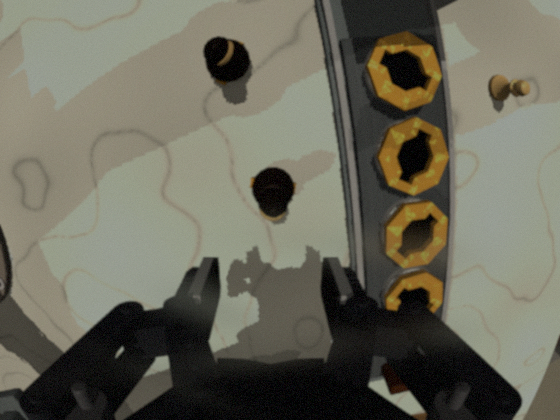

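```bash
python3 - <<'E'
from h import *
f=load("wrist"); crop(f,232,155,322,235,7,"w5a"); crop(f,350,20,460,320,2,"w5b")
E
```

View pics/w5a.png

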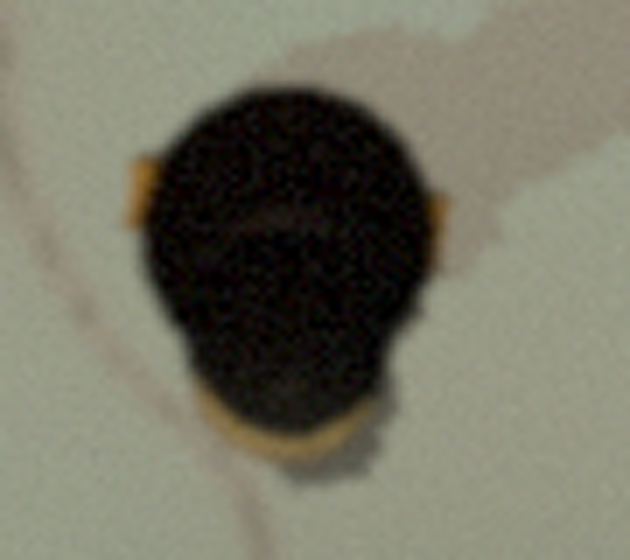

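```bash
python3 - <<'E'
from h import *
f=load("wrist")
a=lambda u,v:(232+u/7-.4,155+v/7-.4)
L=onplane(f,[a(140,193),a(443,232)],.004,1); d=L[1]-L[0]; print(L,L.mean(0),np.degrees(np.arctan2(d[1],d[0])),np.linalg.norm(d))
# foot circle
F=onplane(f,[a(292,230)],.016,1);print("foot",F); H=onplane(f,[a(285,372)],.064,1); print("head",H)
C=onplane(f,[a(205,385),a(372,405)],.068,1); d=C[1]-C[0];print(C,np.degrees(np.arctan2(d[1],d[0])))
E
```

```text
[[ 0.46748577 -0.01949248  0.004     ]
 [ 0.50728709 -0.03371686  0.004     ]] [ 0.48738643 -0.02660467  0.004     ] -19.666103604575444 0.04226675031352737
foot [[ 0.48744936 -0.0261106   0.016     ]]
head [[ 0.48551792 -0.03029731  0.064     ]]
[[ 0.4767256  -0.02866204  0.068     ]
 [ 0.49449409 -0.03488732  0.068     ]] -19.30816421443567
```

```bash
python3 - <<'E'
from h import *
st();go([.487,-.0267,.043],np.radians(-19.5),False)
E
```

```text
t 7.1 tcp [485.1 -29.3 167.8] jaw -12.13 F [-0.87  0.63 -0.37] M [-0.036 -0.022  0.004] w 50.2 j [-0.4   0.26  0.38  2.08 -0.12  0.83 -0.15]
shift [ -3.4 124.8   1.9] turn [0.24 7.37 0.22] | jaw now -12.1
```

Emit:
drive_tool([
  [-3.4, 20, 1.9, 0, 7.4, 0, 50],
  [-3.4, 55, 1.9, 0, 7.4, 0, 50],
  [-3.4, 85, 1.9, 0, 7.4, 0, 50],
  [-3.4, 110, 1.9, 0, 7.4, 0, 50],
  [-3.4, 118, 1.9, 0, 7.4, 0, 50],
])

```text
clock: 7.6
tcp_pos: [0.4854, -0.027, 0.0476]
orientation: [-1.039, 1.459, -1.454]
contact_force: [-0.1, -0.4, 0.5]
grip_width: 0.0499
```

```bash
python3 - <<'E'
from h import *
f=grab("wrist","w6");st();go([.487,-.0267,.043],np.radians(-19.5),False)
E
```

```text
t 7.65 tcp [485.6 -27.   47.7] jaw -19.46 F [-0.08  0.29 -0.29] M [ 0.001  0.01  -0.041] w 49.9 j [-0.34  0.47  0.32  2.15 -0.26  0.57 -0.16]
shift [-0.8  4.7  1.3] turn [0.42 0.05 0.34] | jaw now -19.5
```

View pics/w6.png

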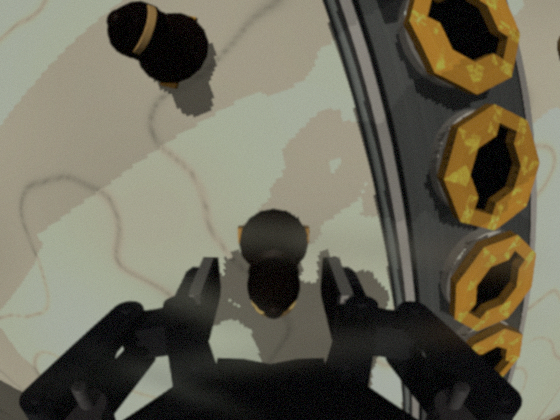

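Emit:
drive_tool([
  [-1, 4.7, 1, 0, 0, 0, 40],
  [-1, 4.7, 1, 0, 0, 0, 30],
  [-1, 4.7, 1, 0, 0, 0, 22],
  [-1, 4.7, 1, 0, 0, 0, 20],
  [-1, 4.7, 1, 0, 0, 0, 20],
], squeeze=30)

```text
clock: 8.15
tcp_pos: [0.4874, -0.0263, 0.0438]
orientation: [-1.037, 1.458, -1.455]
contact_force: [0.2, 0.6, 3.3]
grip_width: 0.0235
```

```bash
python3 - <<'E'
from h import *
f=grab("wrist","w7");st()
E
```

```text
t 8.2 tcp [487.4 -26.3  43.8] jaw -19.45 F [-0.28  0.38  5.57] M [-0.006  0.083 -0.021] w 23.3 j [-0.33  0.48  0.32  2.15 -0.27  0.56 -0.16]
```

View pics/w7.png

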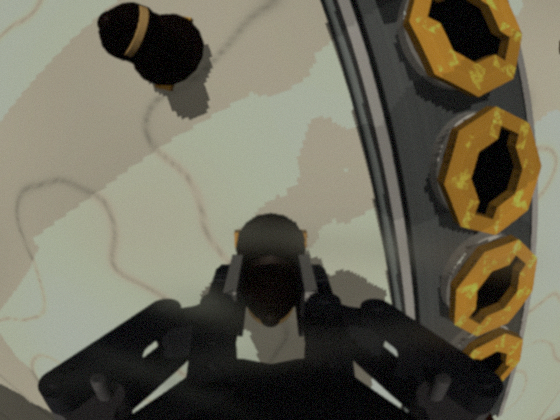

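Emit:
drive_tool([
  [0, -20, 0, 0, 0, 0, 20],
  [0, -50, 0, 0, 0, 0, 20],
  [0, -85, 0, 0, 0, 0, 20],
  [0, -105, 0, 0, -4, 0, 20],
  [0, -105, 0, 0, -10, 0, 20],
])

```text
clock: 8.7
tcp_pos: [0.4901, -0.0259, 0.1517]
orientation: [-1.131, 1.327, -1.328]
contact_force: [-0.9, 0.5, -1.5]
grip_width: 0.0233
```

```bash
python3 - <<'E'
from h import *
st();go([.6109,-.0908,.120],np.radians(41.8),False)
E
```

```text
t 8.7 tcp [490.1 -25.9 151.7] jaw -9.26 F [-0.87  0.48 -1.47] M [0.08  0.024 0.001] w 23.3 j [-0.39  0.29  0.37  2.08 -0.14  0.8  -0.09]
shift [ 44.5  31.6 129.7] turn [  0.14 -51.06   0.09] | jaw now -9.3
```

Emit:
drive_tool([
  [10, 0, 30, 0, -8, 0, 20],
  [20, 0, 60, 0, -16, 0, 20],
  [31, 5, 90, 0, -24, 0, 20],
  [40, 15, 118, 0, -32, 0, 20],
  [44, 25, 129, 0, -40, 0, 20],
])

```text
clock: 9.2
tcp_pos: [0.6125, -0.0919, 0.1264]
orientation: [-1.42, 0.801, -0.804]
contact_force: [-0.4, 1.2, -1.7]
grip_width: 0.0234
```

Emit:
drive_tool([
  [0, 3, 0, 0, -6, 0, 20],
  [0, 6, 0, 0, -11, 0, 20],
  [0, 6, 0, 0, -11, 0, 20],
  [0, 6, 0, 0, -11, 0, 20],
  [0, 6, 0, 0, -11, 0, 20],
])

```text
clock: 9.7
tcp_pos: [0.6125, -0.0918, 0.1206]
orientation: [-1.472, 0.655, -0.657]
contact_force: [-0.5, 0.1, -1.6]
grip_width: 0.0233
```

```bash
python3 - <<'E'
from h import *
f=grab("wrist","w8");st();go([.6109,-.0908,.110],np.radians(41.8),False)
E
```

```text
t 9.75 tcp [612.5 -91.7 120.6] jaw 41.93 F [-0.52  0.09 -0.73] M [-0.015 -0.014  0.047] w 23.2 j [-0.07  0.51  0.16  1.8  -0.1   0.84  0.87]
shift [-1.8 10.6 -0.6] turn [0.1  0.13 0.14] | jaw now 41.9
```

View pics/w8.png

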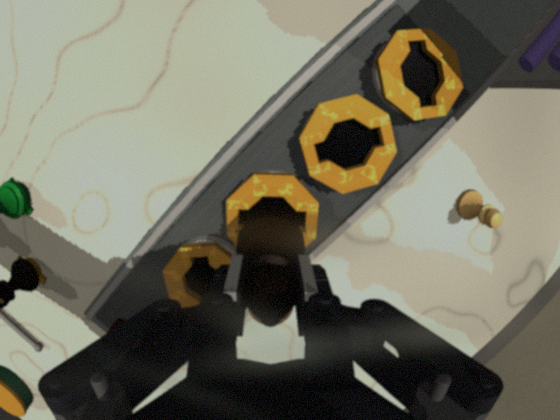

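```bash
python3 - <<'E'
from h import *
f=load("wrist"); crop(f,205,155,345,255,5.7,"w8a",proj(f,[[.6109,-.0908,.048],[.6125,-.0917,.0768],[.6125,-.0917,.0888]],1))
E
```

```text
(no output)
```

View pics/w8a.png

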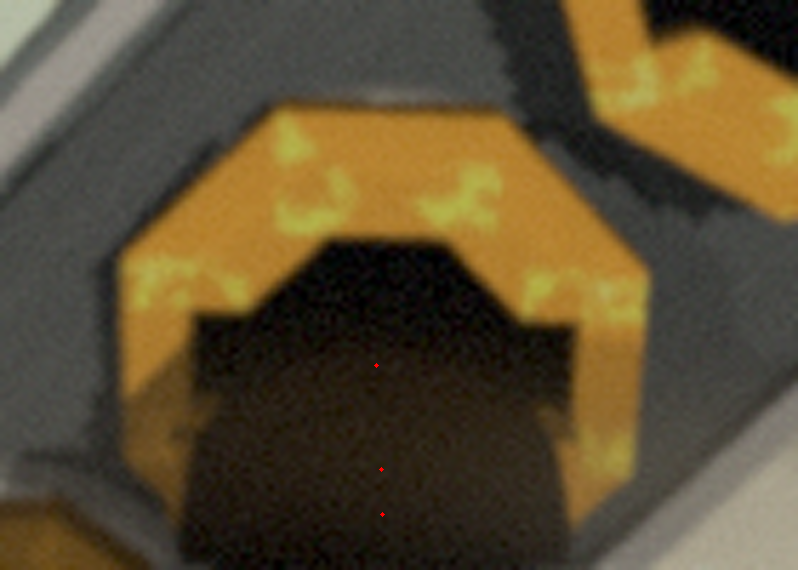

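```bash
cat >> h.py <<'E'
from scipy.optimize import least_squares
def fitoct(P,free_r=False):
    """P: Nx2 octagon vertices (world, plane). returns center, angle (deg mod45), residual mm"""
    P=np.asarray(P)[:,:2]; best=None
    c0=P.mean(0)
    for a0 in np.radians(np.arange(0,45,9)):
        for dc in ((0,0),(.015,0),(-.015,0),(0,.015),(0,-.015)):
            def res(x):
                d=P-x[:2]; th=np.arctan2(d[:,1],d[:,0])-x[2]; k=np.round((th-np.pi/8)/(np.pi/4))
                a=x[2]+np.pi/8+k*np.pi/4; rr=(.032/np.cos(np.pi/8))*(x[3] if free_r else 1)
                return (P-(x[:2]+rr*np.c_[np.cos(a),np.sin(a)])).ravel()
            s=least_squares(res,np.r_[c0+dc,a0,1.])
            if best is None or s.cost<best.cost: best=s
    n=len(P); print("oct c",best.x[:2].round(4),"ang mod45",(np.degrees(best.x[2])%45).round(2),"rms mm",(np.sqrt(2*best.cost/n)*1000).round(2),"scale",best.x[3].round(3) if free_r else 1)
    return best.x
E
python3 - <<'E'
from h import *
f=load("wrist")
a=lambda u,v:(205+u/5.7-.4,155+v/5.7-.4)
V=[a(280,103),a(505,107),a(122,255),a(650,270),a(632,478)]
fitoct(onplane(f,V,.048,1));fitoct(onplane(f,V,.048,1),True)
N=onplane(f,[a(193,350),a(577,360)],.048,1);d=N[1]-N[0];print(N.mean(0),np.degrees(np.arctan2(d[1],d[0])),np.linalg.norm(d))
E
```

```text
oct c [ 0.6115 -0.0902] ang mod45 39.74 rms mm 0.57 scale 1
oct c [ 0.6115 -0.0904] ang mod45 39.74 rms mm 0.43 scale 1.012
[ 0.61087043 -0.08904654  0.048     ] 40.264967315545874 0.047323270732204444
```

```bash
python3 - <<'E'
from h import *
st();go([.6115,-.0903,.0895],np.radians(40),False)
E
```

```text
t 9.75 tcp [612.5 -91.7 120.6] jaw 41.93 F [-0.52  0.09 -0.73] M [-0.015 -0.014  0.047] w 23.2 j [-0.07  0.51  0.16  1.8  -0.1   0.84  0.87]
shift [-1.8 31.1  0.2] turn [0.1  1.93 0.14] | jaw now 41.9
```

Emit:
drive_tool([
  [-1.8, 8, 0.2, 0, 1.9, 0, 20],
  [-1.8, 16, 0.2, 0, 1.9, 0, 20],
  [-1.8, 22, 0.2, 0, 1.9, 0, 20],
  [-1.8, 27, 0.2, 0, 1.9, 0, 20],
  [-1.8, 29, 0.2, 0, 1.9, 0, 20],
])

```text
clock: 10.25
tcp_pos: [0.6112, -0.0904, 0.0909]
orientation: [-1.465, 0.681, -0.682]
contact_force: [0.1, 0.1, -0.2]
grip_width: 0.0229
```

```bash
python3 - <<'E'
from h import *
st();go([.6115,-.0903,.0895],np.radians(40),False)
E
```

```text
t 10.25 tcp [611.2 -90.4  90.9] jaw 40.04 F [ 0.09  0.12 -0.17] M [0.05  0.024 0.016] w 22.9 j [-0.08  0.55  0.16  1.82 -0.11  0.78  0.84]
shift [0.2 1.4 0.3] turn [0.14 0.04 0.11] | jaw now 40.0
```

Emit:
drive_tool([
  [0.2, 1.5, 0.3, 0, 0, 0, 20],
  [0.2, 3, 0.3, 0, 0, 0, 20],
  [0.2, 4.5, 0.3, 0, 0, 0, 20],
  [0.2, 4.5, 0.3, 0, 0, 0, 20],
])

```text
clock: 10.65
tcp_pos: [0.6115, -0.0903, 0.0864]
orientation: [-1.464, 0.681, -0.682]
contact_force: [-0.1, 0.8, -2.1]
grip_width: 0.0229
```

```bash
python3 - <<'E'
from h import *
st();f=grab("wrist","w9");st()
crop(f,205,155,345,255,5.7,"w9a")
E
```

```text
t 10.65 tcp [611.5 -90.3  86.4] jaw 40.04 F [-0.13  0.8  -2.14] M [-0.04  -0.004 -0.067] w 22.9 j [-0.07  0.55  0.16  1.82 -0.11  0.78  0.84]
t 10.7 tcp [611.6 -90.3  86.5] jaw 40.04 F [ 0.33 -0.15 -0.65] M [-0.058 -0.02  -0.004] w 23.2 j [-0.07  0.55  0.16  1.82 -0.11  0.78  0.84]
```

View pics/w9a.png

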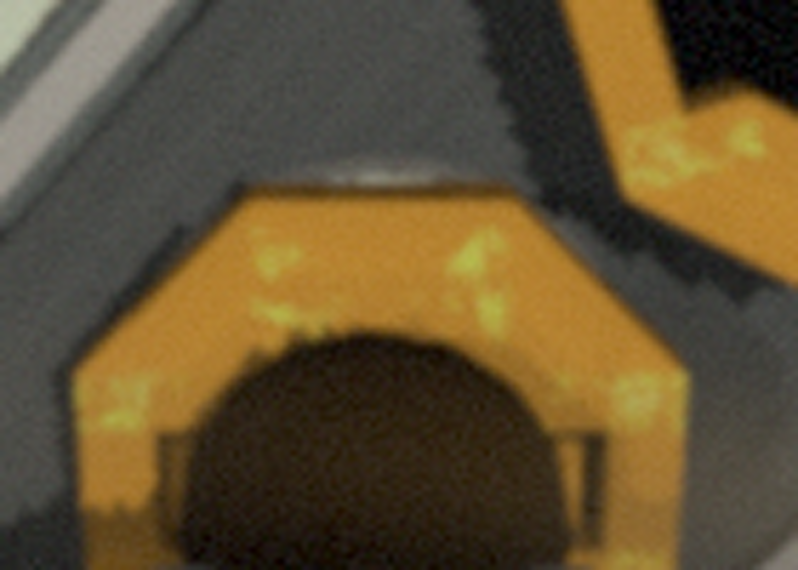

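Emit:
drive_tool([
  [0, 2, 0, 0, 0, 0, 20],
  [0, 4, 0, 0, 0, 0, 20],
  [0, 5.5, 0, 0, 0, 0, 20],
  [0, 6.5, 0, 0, 0, 0, 20],
  [0, 7, 0, 0, 0, 0, 20],
])

```text
clock: 11.2
tcp_pos: [0.6115, -0.0903, 0.0795]
orientation: [-1.465, 0.681, -0.682]
contact_force: [-1.2, 0.8, 1.5]
grip_width: 0.0235
```

```bash
python3 - <<'E'
from h import *
st();f=grab("wrist","w10");st()
crop(f,205,155,345,255,5.7,"w10a")
E
```

```text
t 11.2 tcp [611.5 -90.3  79.5] jaw 40.04 F [-1.23  0.81  1.45] M [ 0.022  0.219 -0.016] w 23.5 j [-0.07  0.56  0.16  1.82 -0.12  0.76  0.84]
t 11.25 tcp [611.5 -90.3  79.5] jaw 40.04 F [-0.78 -0.79  1.09] M [ 0.035  0.235 -0.039] w 23.0 j [-0.07  0.56  0.16  1.82 -0.12  0.76  0.84]
```

View pics/w10a.png

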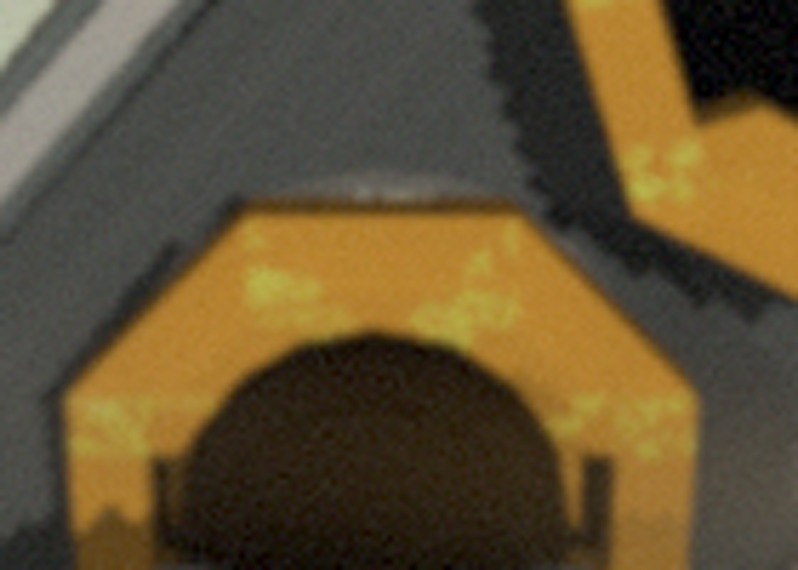

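Emit:
drive_tool([
  [0, -0.3, 0, 0, -6, 0, 20],
  [0, -0.3, 0, 0, -13, 0, 20],
  [0, -0.3, 0, 0, -20, 0, 20],
  [0, -0.3, 0, 0, -27, 0, 20],
  [0, -0.3, 0, 0, -34, 0, 20],
], squeeze=40)

```text
clock: 11.75
tcp_pos: [0.6119, -0.0907, 0.0799]
orientation: [-1.563, 0.215, -0.216]
contact_force: [1.0, -1.1, -1.4]
grip_width: 0.0229
```

```bash
python3 - <<'E'
from h import *
st();f=grab("wrist","w11");go([.6115,-.0903,.0795],np.radians(87.4),False)
crop(f,205,155,345,255,5.7,"w11a")
E
```

```text
t 11.75 tcp [611.9 -90.7  79.9] jaw 74.29 F [ 0.96 -1.05 -1.35] M [-0.092 -0.203 -0.069] w 22.9 j [0.04 0.56 0.   1.82 0.   0.77 1.34]
shift [-0.5  0.4  0.4] turn [  0.18 -12.79   0.04] | jaw now 74.6
```

View pics/w11a.png

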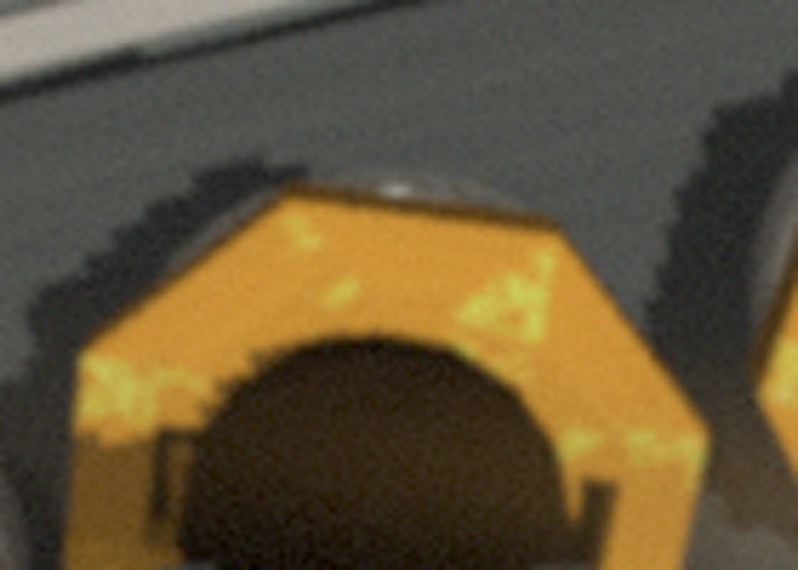

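Spindle turns with the piece, lagging by the key play. Finish the turn.

Emit:
drive_tool([
  [-0.5, 0, 0.4, 0, -7, 0, 20],
  [-0.5, 0, 0.4, 0, -12.8, 0, 20],
  [-0.5, 0, 0.4, 0, -12.8, 0, 20],
  [-0.5, 0, 0.4, 0, -12.8, 0, 20],
])

```text
clock: 12.2
tcp_pos: [0.6118, -0.0907, 0.08]
orientation: [-1.574, 0.038, -0.04]
contact_force: [1.6, -1.5, -1.6]
grip_width: 0.0229
```

```bash
python3 - <<'E'
from h import *
st();f=grab("wrist","w12")
crop(f,190,140,350,320,4,"w12a")
E
```

```text
t 12.2 tcp [611.8 -90.7  80. ] jaw 87.16 F [ 1.64 -1.54 -1.6 ] M [-0.323 -0.337 -0.058] w 22.9 j [ 0.08  0.56 -0.05  1.81  0.05  0.77  1.53]
```

View pics/w12a.png

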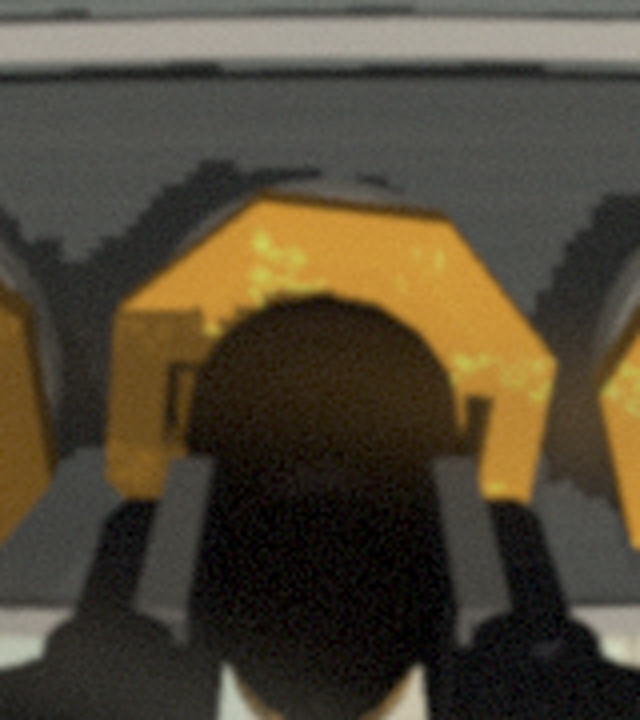

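Emit:
drive_tool([
  [0, 0, 0, 0, 0, 0, 26],
  [0, 0, 0, 0, 0, 0, 45],
  [0, 0, 0, 0, 0, 0, 45],
  [0, -30, 0, 0, 0, 0, 45],
  [0, -60, 0, 0, 0, 0, 45],
])

```text
clock: 12.75
tcp_pos: [0.6108, -0.0901, 0.1398]
orientation: [-1.574, 0.04, -0.037]
contact_force: [1.2, -0.3, 0.5]
grip_width: 0.0449
```

Emit:
drive_tool([
  [0, -30, 0, 0, 0, 0, 45],
  [10, -50, 0, 0, 0, 0, 45],
  [10, -50, 0, 0, 0, 0, 45],
])

```text
clock: 13.05
tcp_pos: [0.6237, -0.0903, 0.1935]
orientation: [-1.574, 0.035, -0.043]
contact_force: [0.6, 0.2, -0.6]
grip_width: 0.0449
```

```bash
python3 - <<'E'
from h import *
f=grab("wrist","w13");st()
print(proj(f,[.6115,-.0903,.078],1))
crop(f,200,120,340,240,5.5,"w13a")
E
```

```text
t 13.1 tcp [622.  -90.2 191.2] jaw 87.19 F [-0.13  0.08 -0.5 ] M [ 0.035 -0.026  0.025] w 45.0 j [ 0.08  0.44 -0.05  1.71  0.03  0.99  1.54]
[[270.44329194 189.18769912]]
```

View pics/w13.png

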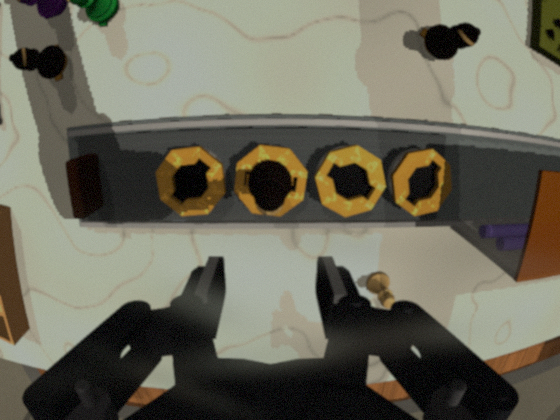

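View pics/w13a.png

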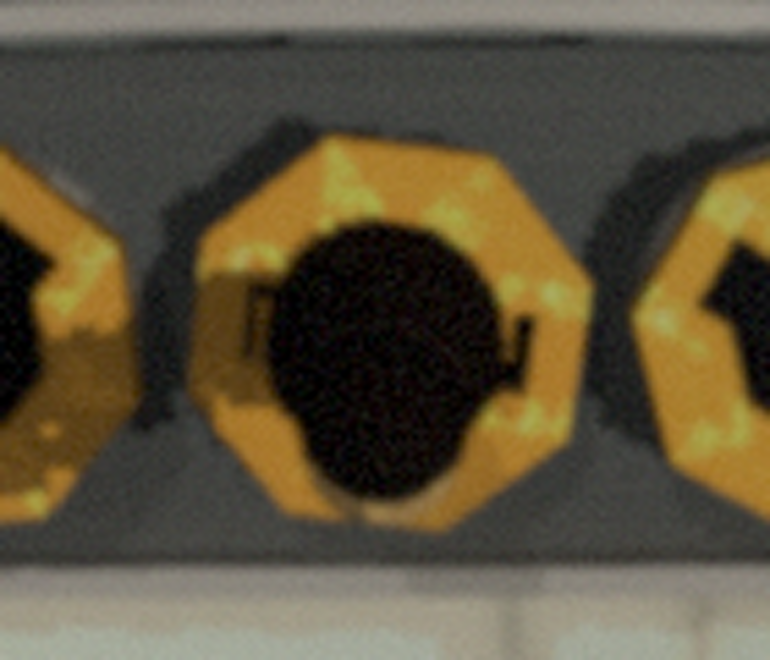

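```bash
python3 - <<'E'
from h import *
go([.462,-.3320,.175],np.radians(-1.2),False)
E
```

```text
shift [-148.    16.8 -249.3] turn [8.000e-02 8.839e+01 2.100e-01] | jaw now 87.2
```

Emit:
drive_tool([
  [-25, 0, -42, 0, 8, 0, 45],
  [-50, 0, -84, 0, 16, 0, 45],
  [-75, 0, -126, 0, 24, 0, 45],
  [-100, 0, -168, 0, 32, 0, 45],
  [-125, 8, -209, 0, 40, 0, 45],
])

```text
clock: 13.6
tcp_pos: [0.4851, -0.2942, 0.1831]
orientation: [-1.492, 0.588, -0.591]
contact_force: [1.3, 0.3, 0.3]
grip_width: 0.0452
```

```bash
python3 - <<'E'
from h import *
st();go([.462,-.3320,.175],np.radians(-1.2),False)
E
```

```text
t 13.6 tcp [ 485.1 -294.2  183.1] jaw 46.84 F [1.33 0.3  0.31] M [-0.023 -0.045 -0.006] w 45.2 j [ 0.31  0.35  0.16  1.88 -0.07  0.92  1.31]
shift [  9.    8.2 -43.4] turn [2.000e-02 4.804e+01 2.000e-01] | jaw now 46.8
```

Emit:
drive_tool([
  [9, 8, -43, 0, 8, 0, 45],
  [9, 8, -43, 0, 16, 0, 45],
  [9, 8, -43, 0, 24, 0, 45],
  [9, 8, -43, 0, 32, 0, 45],
  [9, 8, -43, 0, 40, 0, 45],
])

```text
clock: 14.1
tcp_pos: [0.4609, -0.3311, 0.1736]
orientation: [-1.263, 1.126, -1.126]
contact_force: [-0.3, -0.0, 0.1]
grip_width: 0.0448
```

Emit:
drive_tool([
  [0, 0, 0, 0, 8, 0, 45],
  [0, 0, 0, 0, 8, 0, 45],
  [0, 0, 0, 0, 8, 0, 45],
])

```text
clock: 14.4
tcp_pos: [0.4602, -0.3305, 0.1726]
orientation: [-1.202, 1.228, -1.225]
contact_force: [-1.2, 0.2, 0.0]
grip_width: 0.045
```

```bash
python3 - <<'E'
from h import *
f=grab("wrist","w14");st();go([.462,-.3320,.175],np.radians(-1.2),False)
crop(f,230,140,330,240,6,"w14a")
E
```

```text
t 14.45 tcp [ 460.4 -330.7  172.9] jaw -1.33 F [-0.42 -0.42  0.3 ] M [-0.017  0.012 -0.046] w 45.2 j [ 0.23  0.38  0.35  1.89 -0.16  0.9   0.64]
shift [ 1.3 -2.1  1.6] turn [ 0.17 -0.13  0.08] | jaw now -1.3
```

View pics/w14.png

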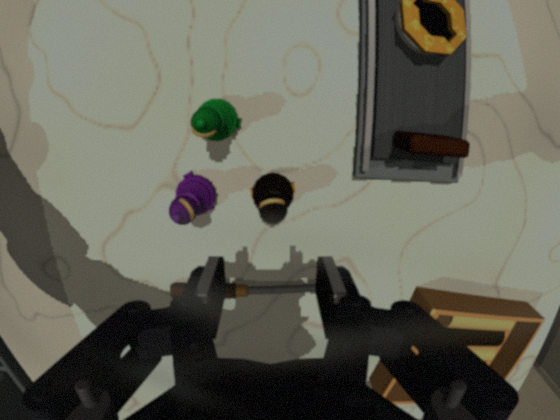

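View pics/w14a.png

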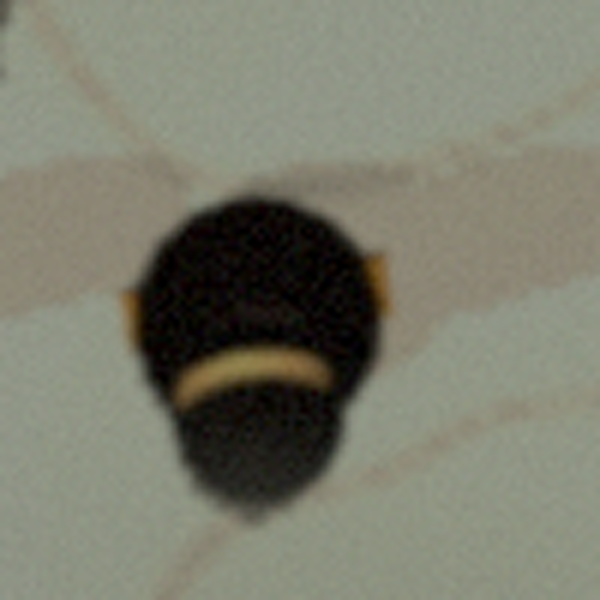

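```bash
python3 - <<'E'
from h import *
f=load("wrist")
a=lambda u,v:(230+u/6-.4,140+v/6-.4)
L=onplane(f,[a(132,320),a(378,285)],.004,1); d=L[1]-L[0]; print(L.mean(0),np.degrees(np.arctan2(d[1],d[0])),np.linalg.norm(d))
C=onplane(f,[a(180,402),a(330,380)],.068,1); d=C[1]-C[0];print(C.mean(0),np.degrees(np.arctan2(d[1],d[0])))
print("foot",onplane(f,[a(260,318)],.016,1),"head",onplane(f,[a(258,432)],.064,1))
print("purple",onplane(f,[(193,193)],.02,1))
go([*L.mean(0)[:2],.045],np.arctan2(*(L[1]-L[0])[1::-1]),False)
E
```

```text
[ 0.46088223 -0.33304651  0.004     ] 7.039760244671071 0.040941506428179245
[ 0.46085864 -0.32870115  0.068     ] 7.397649873636658
foot [[ 0.46170462 -0.33253584  0.016     ]] head [[ 0.46113329 -0.33573758  0.064     ]]
purple [[ 0.38529076 -0.32978866  0.02      ]]
shift [  2.2 127.9   0.9] turn [ 0.18 -8.37  0.07] | jaw now -1.3
```

Emit:
drive_tool([
  [2.3, 20, 1, 0, -8.4, 0, 45],
  [2.3, 55, 1, 0, -8.4, 0, 45],
  [2.3, 88, 1, 0, -8.4, 0, 45],
  [2.3, 115, 1, 0, -8.4, 0, 45],
  [2.3, 125, 1, 0, -8.4, 0, 45],
])

```text
clock: 14.95
tcp_pos: [0.4593, -0.3321, 0.0453]
orientation: [-1.27, 1.122, -1.112]
contact_force: [-0.9, 0.5, 0.5]
grip_width: 0.0449
```

```bash
python3 - <<'E'
from h import *
st();go([.461,-.333,.0435],np.radians(7.2),False);f=grab("wrist","w15")
E
```

```text
t 14.95 tcp [ 459.3 -332.1   45.3] jaw 7.19 F [-0.92  0.51  0.45] M [-0.038 -0.014  0.052] w 44.9 j [ 0.32  0.56  0.26  1.96 -0.22  0.65  0.84]
shift [1.1 1.7 1.6] turn [ 0.38 -0.01 -0.11] | jaw now 7.2
```

View pics/w15.png

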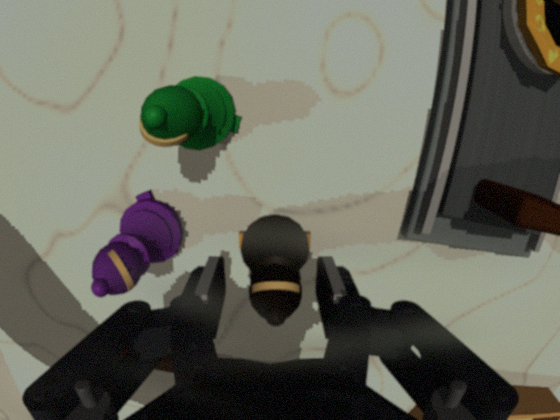

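Emit:
drive_tool([
  [1, 1.7, 1, 0.4, 0, 0, 38],
  [1, 1.7, 1, 0.4, 0, 0, 30],
  [1, 1.7, 1, 0.4, 0, 0, 22],
  [1, 1.7, 1, 0.4, 0, 0, 20],
  [1, 1.7, 1, 0.4, 0, 0, 20],
], squeeze=35)

```text
clock: 15.5
tcp_pos: [0.4612, -0.3335, 0.0444]
orientation: [-1.264, 1.116, -1.117]
contact_force: [0.0, -1.4, 4.4]
grip_width: 0.0229
```

```bash
python3 - <<'E'
from h import *
st();go([.6080,-.1655,.16],np.radians(-37.3),False)
E
```

```text
t 15.5 tcp [ 461.2 -333.5   44.4] jaw 7.18 F [ 0.05 -1.35  4.41] M [-0.064  0.119  0.064] w 22.9 j [ 0.32  0.56  0.25  1.96 -0.23  0.64  0.85]
shift [-148.4 -115.2  166.9] turn [-0.08 44.48 -0.07] | jaw now 7.2
```

Emit:
drive_tool([
  [0, -20, 0, 0, 0, 0, 20],
  [0, -55, 0, 0, 0, 0, 20],
  [0, -95, 0, 0, 6, 0, 20],
  [-25, -115, 30, 0, 14, 0, 20],
  [-55, -115, 62, 0, 22, 0, 20],
])

```text
clock: 16.0
tcp_pos: [0.5172, -0.2737, 0.1637]
orientation: [-1.064, 1.398, -1.41]
contact_force: [1.9, 0.3, -0.9]
grip_width: 0.0229
```

```bash
python3 - <<'E'
from h import *
st();go([.6080,-.1655,.125],np.radians(-37.3),False)
E
```

```text
t 16.0 tcp [ 517.2 -273.7  163.7] jaw -15.44 F [ 1.93  0.3  -0.94] M [-0.052 -0.1    0.029] w 22.9 j [ 0.07  0.42  0.4   1.87 -0.21  0.89  0.3 ]
shift [-128.5   39.2   58.4] turn [-0.48 21.86 -0.1 ] | jaw now -15.4
```

Emit:
drive_tool([
  [-40, 5, 18, -0.4, 7, 0, 20],
  [-80, 10, 36, -0.4, 14, 0, 20],
  [-115, 20, 52, -0.4, 21.9, 0, 20],
  [-128, 35, 58, -0.4, 21.9, 0, 20],
  [-128, 39, 58, -0.4, 21.9, 0, 20],
])

```text
clock: 16.5
tcp_pos: [0.6079, -0.1622, 0.1231]
orientation: [-0.831, 1.668, -1.664]
contact_force: [-0.2, -0.2, -1.3]
grip_width: 0.023
```

Emit:
drive_tool([
  [0, 0, 0, 0, 0, 0, 20],
  [0, 0, 0, 0, 0, 0, 20],
])

```text
clock: 16.7
tcp_pos: [0.6066, -0.1639, 0.1232]
orientation: [-0.832, 1.669, -1.665]
contact_force: [-0.0, 0.2, -1.0]
grip_width: 0.0231
```

```bash
python3 - <<'E'
from h import *
f=grab("wrist","w16");st();go([.6080,-.1655,.12],np.radians(-37.3),False)
crop(f,205,155,345,255,5.7,"w16a")
E
```

```text
t 16.75 tcp [ 606.9 -164.1  123.5] jaw -37.05 F [ 0.67 -0.56 -1.16] M [-0.071  0.    -0.03 ] w 23.3 j [-0.15  0.55  0.44  1.79 -0.3   0.87 -0.22]
shift [0.4 3.5 1.7] turn [ 0.1   0.25 -0.06] | jaw now -37.0
```

View pics/w16.png

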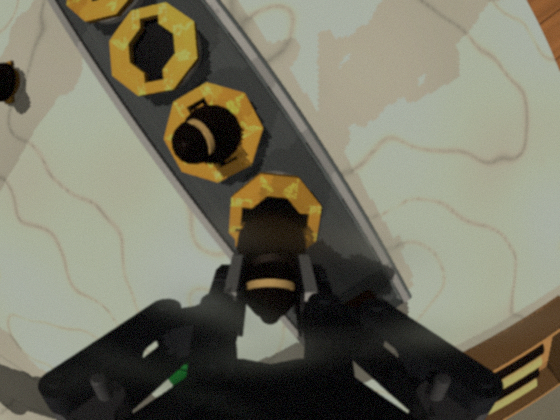

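View pics/w16a.png

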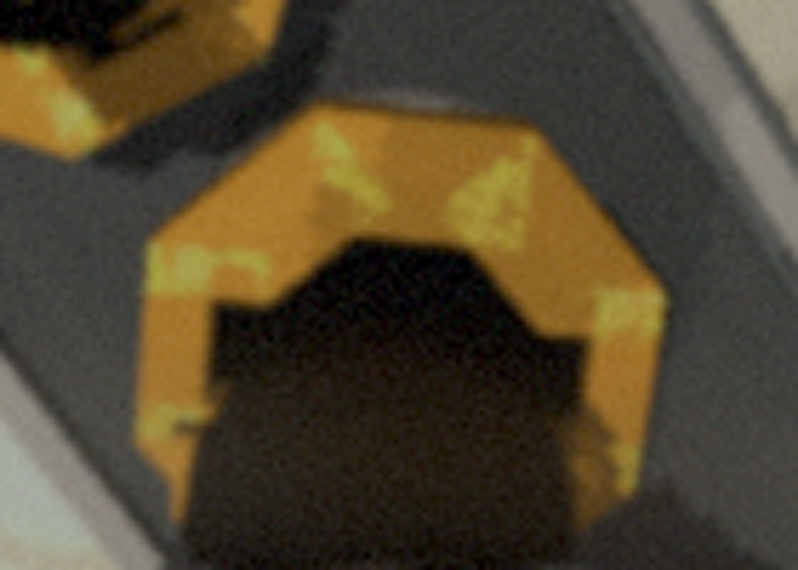

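```bash
python3 - <<'E'
from h import *
f=load("wrist")
a=lambda u,v:(205+u/5.7-.4,155+v/5.7-.4)
V=[a(318,103),a(535,125),a(148,243),a(665,292),a(138,440),a(635,492)]
x=fitoct(onplane(f,V,.048,1));fitoct(onplane(f,V,.048,1),True)
N=onplane(f,[a(210,345),a(588,385)],.048,1);d=N[1]-N[0];print(N.mean(0),np.degrees(np.arctan2(d[1],d[0])),np.linalg.norm(d))
crop(f,155,75,275,190,6,"w16b")
E
```

```text
oct c [ 0.6088 -0.1653] ang mod45 2.03 rms mm 0.36 scale 1
oct c [ 0.6088 -0.1653] ang mod45 2.03 rms mm 0.36 scale 1.002
[ 0.60915266 -0.16514186  0.048     ] -43.45359511835089 0.047509740932971965
```

View pics/w16b.png

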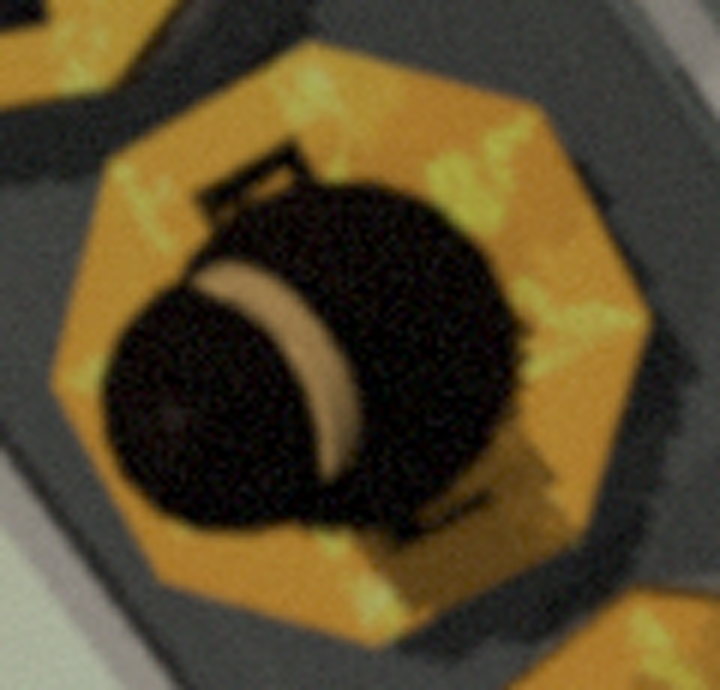

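```bash
python3 - <<'E'
from h import *
f=load("wrist")
b=lambda u,v:(155+u/6-.4,75+v/6-.4)
C=onplane(f,[b(195,280),b(335,482)],.104,1); d=C[0]-C[1]; print("cut chord dir",np.degrees(np.arctan2(d[1],d[0])),np.linalg.norm(d),"cut=chord-90; mid",C.mean(0))
fitoct(onplane(f,[b(310,40),b(540,100),b(110,157),b(650,318),b(55,382),b(580,545),b(160,580),b(380,645)],.048,1))
H=onplane(f,[b(215,400)],.100,1);print("head",H)
M=onplane(f,[b(325,350)],.104,1);print("cut mid out",M, np.degrees(np.arctan2(*(M-H)[0][1::-1])))
E
```

```text
cut chord dir 86.2022523362221 0.020979062974080472 cut=chord-90; mid [ 0.61564729 -0.09178234  0.104     ]
oct c [ 0.6122 -0.0906] ang mod45 35.07 rms mm 0.43 scale 1
head [[ 0.61020927 -0.09002636  0.1       ]]
cut mid out [[ 0.62132058 -0.09300783  0.104     ]] -15.020204372182071
```

```bash
python3 - <<'E'
from h import *
st();go([.6089,-.1653,.0915],np.radians(-43.2),False)
E
```

```text
t 16.75 tcp [ 606.9 -164.1  123.5] jaw -37.05 F [ 0.67 -0.56 -1.16] M [-0.071  0.    -0.03 ] w 23.3 j [-0.15  0.55  0.44  1.79 -0.3   0.87 -0.22]
shift [-0.2 32.   2.4] turn [ 0.1   6.15 -0.06] | jaw now -37.0
```

Emit:
drive_tool([
  [-0.2, 5, 2.4, 0, 6.2, 0, 20],
  [-0.2, 12, 2.4, 0, 6.2, 0, 20],
  [-0.2, 19, 2.4, 0, 6.2, 0, 20],
  [-0.2, 26, 2.4, 0, 6.2, 0, 20],
  [-0.2, 30, 2.4, 0, 6.2, 0, 20],
])

```text
clock: 17.25
tcp_pos: [0.6083, -0.1652, 0.0926]
orientation: [-0.754, 1.742, -1.737]
contact_force: [-0.4, -0.2, -1.0]
grip_width: 0.0229
```

```bash
python3 - <<'E'
from h import *
f=grab("wrist","w17");st();go([.6089,-.1653,.0865],np.radians(-43.2),False)
crop(f,205,155,345,255,5.7,"w17a")
E
```

```text
t 17.3 tcp [ 608.2 -165.1   92.2] jaw -43.2 F [ 0.24 -0.86 -1.98] M [-0.034  0.027  0.029] w 22.9 j [-0.16  0.6   0.45  1.8  -0.34  0.82 -0.29]
shift [-0.4  5.7  0.7] turn [0.19 0.   0.  ] | jaw now -43.2
```

View pics/w17a.png

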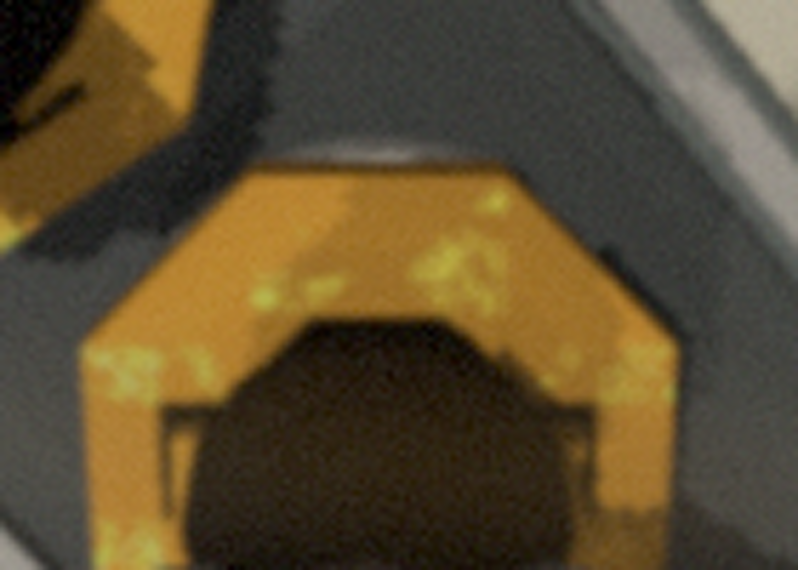

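Emit:
drive_tool([
  [-0.4, 3, 0.7, 0, 0, 0, 20],
  [-0.4, 6, 0.7, 0, 0, 0, 20],
  [-0.4, 9, 0.7, 0, 0, 0, 20],
  [-0.4, 11, 0.7, 0, 0, 0, 20],
  [-0.4, 12, 0.7, 0, 0, 0, 20],
])

```text
clock: 17.8
tcp_pos: [0.6089, -0.1653, 0.0801]
orientation: [-0.754, 1.743, -1.737]
contact_force: [-0.0, 0.5, 0.2]
grip_width: 0.0229
```

```bash
python3 - <<'E'
from h import *
f=grab("wrist","w18");st();go([.6089,-.1653,.080],np.radians(-92.6),False)
crop(f,205,155,345,255,5.7,"w18a")
E
```

```text
t 17.85 tcp [ 608.9 -165.3   80.1] jaw -43.19 F [-0.76  0.85  1.07] M [ 0.129  0.179 -0.024] w 22.9 j [-0.15  0.62  0.44  1.8  -0.35  0.8  -0.29]
shift [-0.   0.1  0.1] turn [ 0.19 49.41  0.09] | jaw now -43.2
```

View pics/w18a.png

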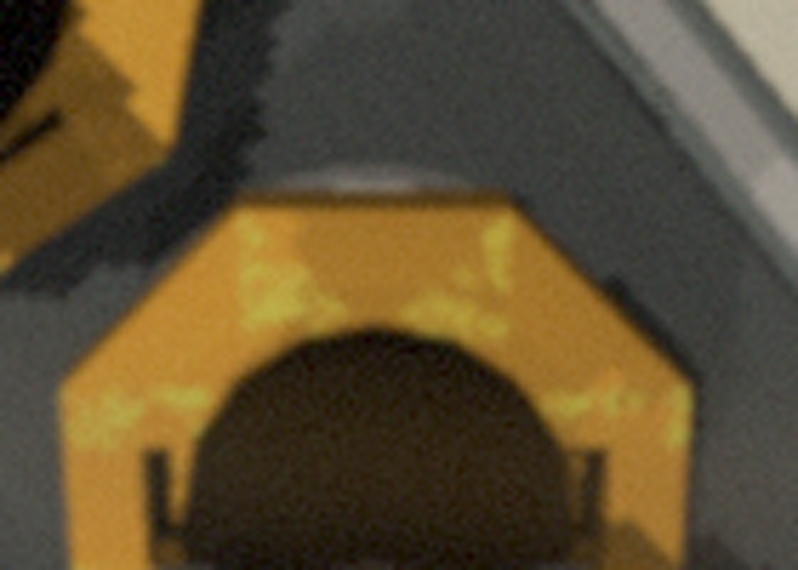

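Emit:
drive_tool([
  [0, 0, 0, 0, 7, 0, 20],
  [0, 0, 0, 0, 14, 0, 20],
  [0, 0, 0, 0, 21, 0, 20],
  [0, 0, 0, 0, 28, 0, 20],
  [0, 0, 0, 0, 35, 0, 20],
], squeeze=40)

```text
clock: 18.35
tcp_pos: [0.6089, -0.1653, 0.0805]
orientation: [-0.216, 2.119, -2.114]
contact_force: [-1.6, 0.1, 0.8]
grip_width: 0.0231
```

```bash
python3 - <<'E'
from h import *
st();go([.6089,-.1653,.080],np.radians(-94),False)
E
```

```text
t 18.35 tcp [ 608.9 -165.3   80.5] jaw -78.46 F [-1.58  0.12  0.8 ] M [-0.001  0.283  0.15 ] w 23.1 j [-0.26  0.65  0.6   1.81 -0.49  0.83 -0.79]
shift [-0.   0.5 -0. ] turn [ 0.14 15.54  0.13] | jaw now -78.5
```

Emit:
drive_tool([
  [0, 0, 0, 0, 7, 0, 20],
  [0, 0, 0, 0, 15.5, 0, 20],
  [0, 0, 0, 0, 15.5, 0, 20],
  [0, 0, 0, 0, 15.5, 0, 20],
])

```text
clock: 18.75
tcp_pos: [0.609, -0.1652, 0.0806]
orientation: [-0.068, -2.19, 2.185]
contact_force: [-0.3, 0.1, -0.0]
grip_width: 0.0226
```

Emit:
drive_tool([
  [0, 0, 0, 0, 0, 0, 26],
  [0, 0, 0, 0, 0, 0, 45],
  [0, 0, 0, 0, 0, 0, 45],
  [0, -25, 0, 0, 0, 0, 45],
  [0, -55, 0, 0, 0, 0, 45],
])

```text
clock: 19.25
tcp_pos: [0.6081, -0.1651, 0.1351]
orientation: [-0.065, -2.189, 2.183]
contact_force: [0.2, -0.0, 0.0]
grip_width: 0.0447
```

Emit:
drive_tool([
  [0, -30, -10, 0, 0, 0, 45],
  [0, -50, -20, 0, 0, 0, 45],
  [0, -50, -20, 0, 0, 0, 45],
])

```text
clock: 19.55
tcp_pos: [0.6118, -0.1444, 0.1881]
orientation: [-0.068, -2.193, 2.187]
contact_force: [0.7, 0.9, -0.1]
grip_width: 0.0451
```

```bash
python3 - <<'E'
from h import *
f=grab("wrist","w19");st()
p=proj(f,[[.6089,-.1653,.1],[.6118,-.0903,.1]],1);print(p)
u0,v0=int(p[:,0].min())-55,int(p[:,1].mean())-50
u0=max(u0,0);crop(f,u0,v0,u0+195,v0+105,4.1,"w19a");print(u0,v0)
E
```

```text
t 19.6 tcp [ 610.6 -144.8  186.3] jaw -93.6 F [-1.05 -0.52 -0.58] M [-0.002  0.003  0.007] w 45.2 j [-0.41  0.55  0.77  1.75 -0.44  1.02 -1.11]
[[298.15158015 215.69754456]
 [199.4009755  217.80874241]]
144 166
```

View pics/w19.png

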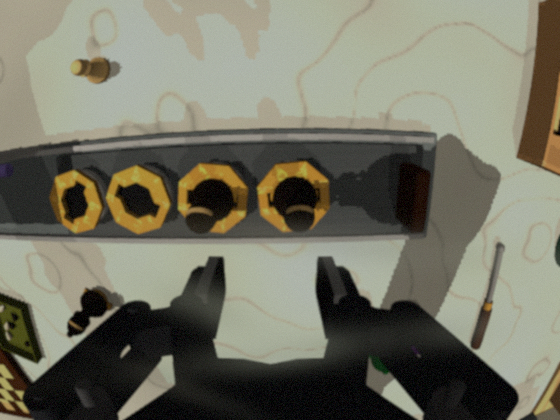

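View pics/w19a.png

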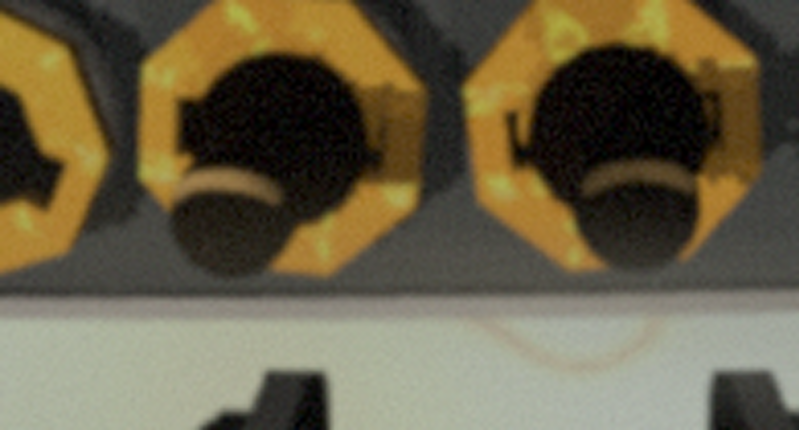

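```bash
python3 - <<'E'
from h import *
f=load("wrist"); b=lambda u,v:(144+u/4.1-.4,166+v/4.1-.4)
for n,p,q in (("B",(175,190),(284,207)),("C",(583,192),(697,193))):
    C=onplane(f,[b(*p),b(*q)],.104,1); d=C[0]-C[1]; print(n,"chord dir (want 87.4)",np.degrees(np.arctan2(d[1],d[0])),np.linalg.norm(d),C.mean(0))
E
```

```text
B chord dir (want 87.4) 77.4134773459807 0.020557860516160077 [ 0.61612169 -0.09180128  0.104     ]
C chord dir (want 87.4) 85.85663187846963 0.020574693891315093 [ 0.61265466 -0.16630551  0.104     ]
```

Emit:
drive_tool([
  [-15, 0, -30, 0, 0, 0, 45],
  [-30, 0, -55, 0, 0, 0, 45],
  [-30, 0, -55, 0, 0, 0, 45],
  [-30, 0, -55, 0, 0, 0, 45],
])

```text
clock: 20.0
tcp_pos: [0.6435, -0.0915, 0.1849]
orientation: [-0.062, -2.19, 2.186]
contact_force: [-0.3, -0.2, -0.0]
grip_width: 0.0448
```

```bash
python3 - <<'E'
from h import *
f=grab("wrist","w20");st()
p=proj(f,[[.6089,-.1653,.1],[.6118,-.0903,.1]],1);print(p)
u0,v0=int(p[1,0])-50,int(p[1,1])-70
crop(f,u0,v0,u0+100,v0+100,6,"w20a");print(u0,v0)
E
```

```text
t 20.05 tcp [643.1 -92.8 185.3] jaw -93.64 F [-0.62 -0.3  -0.06] M [-0.011  0.052 -0.009] w 44.5 j [-0.47  0.59  0.76  1.7  -0.45  1.05 -1.2 ]
[[365.60692403 250.04840437]
 [270.95168653 253.28033097]]
220 183
```

View pics/w20a.png

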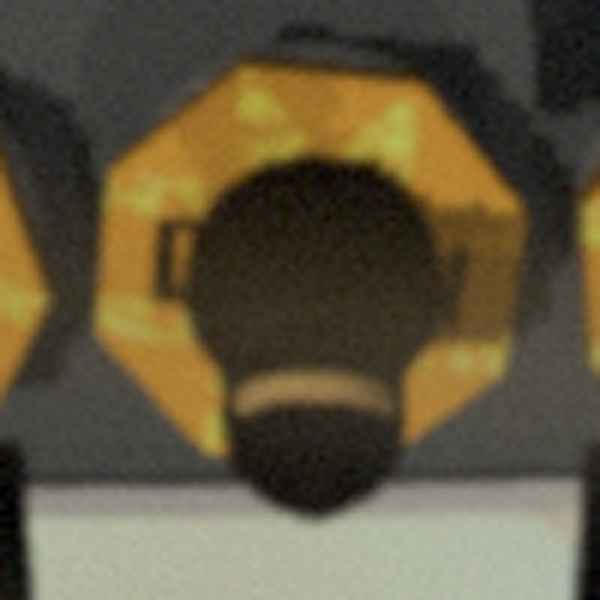

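Emit:
drive_tool([
  [0, 0, 35, 0, 0, 0, 45],
  [0, 0, 73, 0, 0, 0, 45],
  [0, 0, 73, 0, 0, 0, 45],
  [0, 0, 73, 0, 0, 0, 45],
])

```text
clock: 20.45
tcp_pos: [0.6369, -0.1687, 0.1849]
orientation: [-0.069, -2.185, 2.183]
contact_force: [-0.3, 0.2, -0.6]
grip_width: 0.0452
```

```bash
python3 - <<'E'
from h import *
f=grab("wrist","w21");st()
p=proj(f,[[.6089,-.1653,.1],[.6118,-.0903,.1]],1);print(p)
u0,v0=int(p[0,0])-50,int(p[0,1])-70
crop(f,u0,v0,u0+100,v0+100,6,"w21a");print(u0,v0)
go([.5,.093,.2],np.radians(50),False)
E
```

```text
t 20.5 tcp [ 637.6 -166.7  184.8] jaw -93.76 F [ 1.2   0.66 -0.04] M [-0.012  0.015 -0.002] w 45.3 j [-0.35  0.6   0.75  1.67 -0.46  1.06 -1.09]
[[268.05596999 249.16281273]
 [173.76211794 250.57725113]]
218 179
shift [ 154.4  -13.9 -250.1] turn [ 4.2000e-01 -1.4376e+02 -2.0000e-02] | jaw now -93.8
```

View pics/w21a.png

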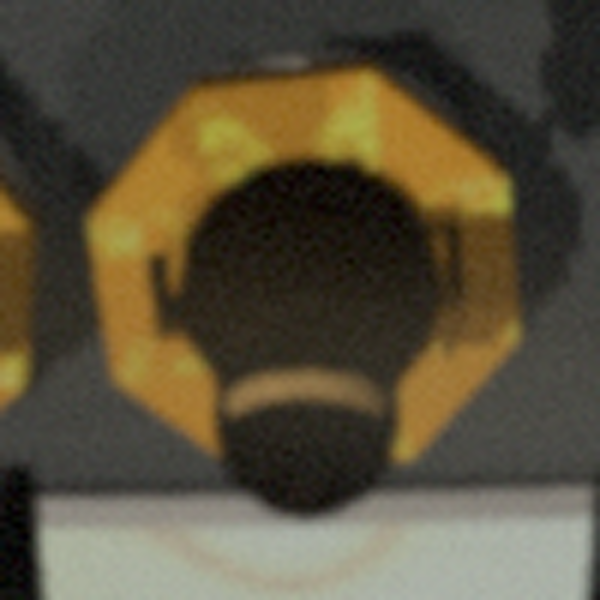

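```bash
python3 - <<'E'
from h import *
go([.474,.0955,.180],np.radians(50),False)
E
```

```text
shift [ 180.4    6.2 -250.9] turn [ 4.2000e-01 -1.4376e+02 -2.0000e-02] | jaw now -93.8
```

Emit:
drive_tool([
  [29, -5, -40, 0, -8, 0, 45],
  [58, -5, -80, 0, -16.5, 0, 45],
  [87, -5, -120, 0, -25, 0, 45],
  [116, -5, -160, 0, -33, 0, 45],
  [145, 0, -200, 0, -41, 0, 45],
])

```text
clock: 21.0
tcp_pos: [0.5048, 0.045, 0.1863]
orientation: [-0.632, 1.848, -1.84]
contact_force: [1.5, 0.2, -0.3]
grip_width: 0.045
```

```bash
python3 - <<'E'
from h import *
st();go([.474,.0955,.180],np.radians(50),False)
E
```

```text
t 21.0 tcp [504.8  45.  186.3] jaw -52.33 F [ 1.51  0.16 -0.26] M [ 0.001 -0.127  0.002] w 45.0 j [-0.73  0.29  0.62  2.03 -0.22  0.89 -0.9 ]
shift [ -6.5   6.6 -58.8] turn [   0.26 -102.33   -0.21] | jaw now -52.3
```

Emit:
drive_tool([
  [-3, 3, -30, 0, -8, 0, 45],
  [-6.5, 6, -59, 0, -16.5, 0, 45],
  [-6.5, 6, -59, 0, -25, 0, 45],
  [-6.5, 6, -59, 0, -33, 0, 45],
  [-6.5, 6, -59, 0, -41.5, 0, 45],
])

```text
clock: 21.5
tcp_pos: [0.4732, 0.097, 0.1805]
orientation: [-1.119, 1.346, -1.336]
contact_force: [-0.7, 0.4, 0.6]
grip_width: 0.0451
```

Emit:
drive_tool([
  [0, 0, 0, 0, -8, 0, 45],
  [0, 0, 0, 0, -16.5, 0, 45],
  [0, 0, 0, 0, -25, 0, 45],
  [0, 0, 0, 0, -33, 0, 45],
  [0, 0, 0, 0, -41.5, 0, 45],
])

```text
clock: 22.0
tcp_pos: [0.4727, 0.0978, 0.1804]
orientation: [-1.42, 0.799, -0.789]
contact_force: [-0.1, 0.5, 0.3]
grip_width: 0.045
```

```bash
python3 - <<'E'
from h import *
st();go([.474,.0955,.180],np.radians(50),False)
E
```

```text
t 22.0 tcp [472.7  97.8 180.4] jaw 31.6 F [-0.09  0.47  0.28] M [-0.039 -0.054  0.037] w 45.0 j [-0.62  0.23  0.33  2.07 -0.1   0.86  0.33]
shift [ 2.7  0.4 -0.1] turn [  0.05 -18.4   -0.34] | jaw now 31.6
```

Emit:
drive_tool([
  [2.7, 0, 0, 0, -8, 0, 45],
  [2.7, 0, 0, 0, -16, 0, 45],
  [2.7, 0, 0, 0, -18.4, 0, 45],
  [2.7, 0, 0, 0, -18.4, 0, 45],
])

```text
clock: 22.4
tcp_pos: [0.4737, 0.0962, 0.1803]
orientation: [-1.499, 0.55, -0.54]
contact_force: [0.5, -0.0, -0.1]
grip_width: 0.0452
```

```bash
python3 - <<'E'
from h import *
f=grab("wrist","w22");st()
crop(f,220,120,340,220,6,"w22a")
E
```

```text
t 22.45 tcp [473.7  96.1 180.3] jaw 50.01 F [0.07 1.13 0.38] M [-0.019 -0.015 -0.061] w 45.1 j [-0.57  0.23  0.28  2.07 -0.09  0.86  0.64]
```

View pics/w22.png

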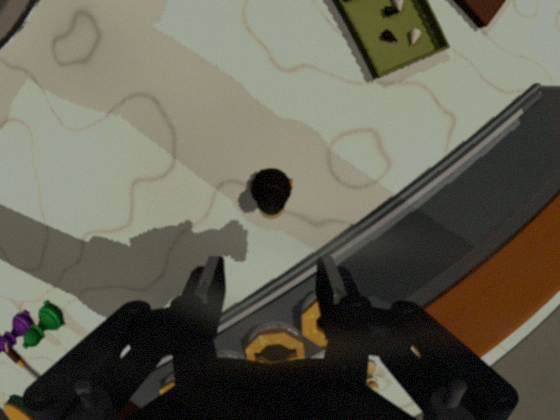

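View pics/w22a.png

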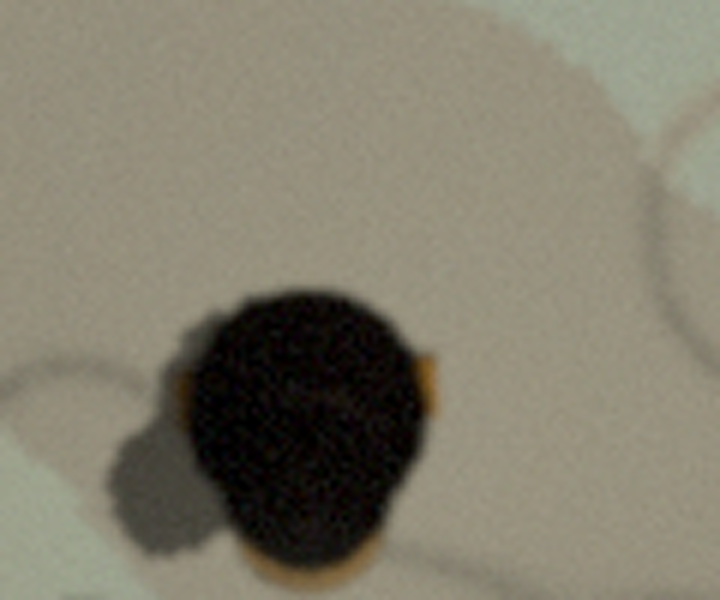

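```bash
python3 - <<'E'
from h import *
f=load("wrist")
a=lambda u,v:(220+u/6-.4,120+v/6-.4)
L=onplane(f,[a(181,400),a(433,385)],.004,1); d=L[1]-L[0]; print(L.mean(0),np.degrees(np.arctan2(d[1],d[0])),np.linalg.norm(d))
C=onplane(f,[a(243,540),a(383,535)],.068,1); d=C[1]-C[0];print(C.mean(0),np.degrees(np.arctan2(d[1],d[0])))
print("foot",onplane(f,[a(308,405)],.016,1),"head",onplane(f,[a(308,500)],.064,1))
go([*onplane(f,[a(308,405)],.016,1)[0][:2],.0435],np.radians(53),False)
E
```

```text
[0.47172029 0.0978697  0.004     ] 53.51014279629422 0.04243298147237507
[0.4763783  0.09484765 0.068     ] 52.143720513585414
foot [[0.47129124 0.09842295 0.016     ]] head [[0.47273695 0.09702155 0.064     ]]
shift [ -2.4 136.8   0.2] turn [-0.01 -2.99 -0.37] | jaw now 50.0
```

Emit:
drive_tool([
  [-2, 25, 0.2, 0, -3, -0.3, 45],
  [-2, 60, 0.2, 0, -3, -0.3, 45],
  [-2, 95, 0.2, 0, -3, -0.3, 45],
  [-2, 122, 0.2, 0, -3, -0.3, 45],
  [-2, 132, 0.2, 0, -3, -0.3, 45],
])

```text
clock: 22.95
tcp_pos: [0.4699, 0.0981, 0.0462]
orientation: [-1.513, 0.509, -0.503]
contact_force: [-0.5, 0.5, 0.2]
grip_width: 0.0449
```

```bash
python3 - <<'E'
from h import *
f=grab("wrist","w23");st();go([.4717,.0977,.0435],np.radians(53),False)
E
```

```text
t 23.0 tcp [470.  98.  46.] jaw 53.0 F [-0.22  0.49 -1.21] M [0.005 0.043 0.008] w 45.1 j [-0.51  0.45  0.21  2.16 -0.18  0.55  0.76]
shift [1.6 2.5 0.8] turn [ 0.19 -0.   -0.19] | jaw now 53.0
```

View pics/w23.png

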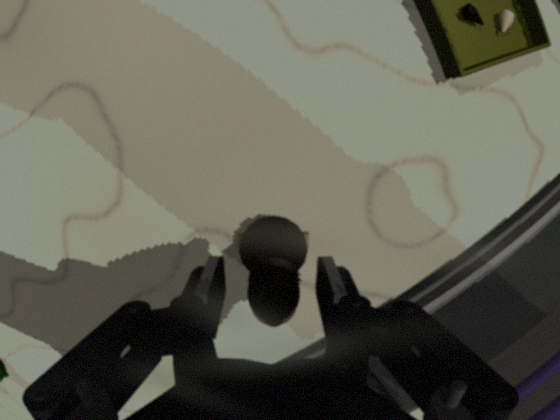

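Emit:
drive_tool([
  [1.4, 2.5, 0.8, 0.2, 0, -0.2, 38],
  [1.4, 2.5, 0.8, 0.2, 0, -0.2, 30],
  [1.4, 2.5, 0.8, 0.2, 0, -0.2, 22],
  [1.4, 2.5, 0.8, 0.2, 0, -0.2, 20],
  [1.4, 2.5, 0.8, 0.2, 0, -0.2, 20],
], squeeze=35)

```text
clock: 23.5
tcp_pos: [0.4725, 0.0981, 0.0445]
orientation: [-1.509, 0.504, -0.507]
contact_force: [-0.2, 0.4, 6.7]
grip_width: 0.0229
```

Emit:
drive_tool([
  [0, -20, 0, 0, 0, 0, 20],
  [0, -50, 0, 0, 0, 0, 20],
  [0, -85, 0, 0, 0, 0, 20],
  [0, -105, 0, 0, 0, 0, 20],
  [0, -105, 0, 0, 0, 0, 20],
])

```text
clock: 24.0
tcp_pos: [0.474, 0.0985, 0.1523]
orientation: [-1.505, 0.501, -0.51]
contact_force: [0.3, -0.9, -1.7]
grip_width: 0.023
```

```bash
python3 - <<'E'
from h import *
st();go([.6150,-.0155,.125],np.radians(56),False)
E
```

```text
t 24.0 tcp [474.   98.5 152.3] jaw 52.97 F [ 0.31 -0.88 -1.73] M [ 0.042 -0.104  0.052] w 23.0 j [-0.57  0.26  0.27  2.1  -0.1   0.78  0.69]
shift [181.1  28.   -6.3] turn [-0.41 -3.03  0.24] | jaw now 53.0
```

Emit:
drive_tool([
  [40, 0, -1, 0, -3, 0, 20],
  [85, 0, -3, 0, -3, 0, 20],
  [130, 8, -5, -0.4, -3, 0.2, 20],
  [170, 18, -6, -0.4, -3, 0.2, 20],
  [181, 28, -6, -0.4, -3, 0.2, 20],
])

```text
clock: 24.5
tcp_pos: [0.6174, -0.0195, 0.1235]
orientation: [-1.522, 0.467, -0.471]
contact_force: [-0.9, -0.5, -1.3]
grip_width: 0.023
```

Emit:
drive_tool([
  [0, 0, 0, 0, 0, 0, 20],
  [0, 0, 0, 0, 0, 0, 20],
])

```text
clock: 24.7
tcp_pos: [0.6158, -0.0194, 0.122]
orientation: [-1.523, 0.47, -0.469]
contact_force: [-0.3, -0.2, -1.4]
grip_width: 0.0233
```

```bash
python3 - <<'E'
from h import *
f=grab("wrist","w24");st()
crop(f,205,155,345,255,5.7,"w24a")
E
```

```text
t 24.75 tcp [616.  -18.5 122.8] jaw 55.77 F [-0.15 -0.16 -2.14] M [0.067 0.037 0.014] w 23.1 j [-0.29  0.51  0.29  1.81 -0.19  0.84  1.06]
```

View pics/w24.png

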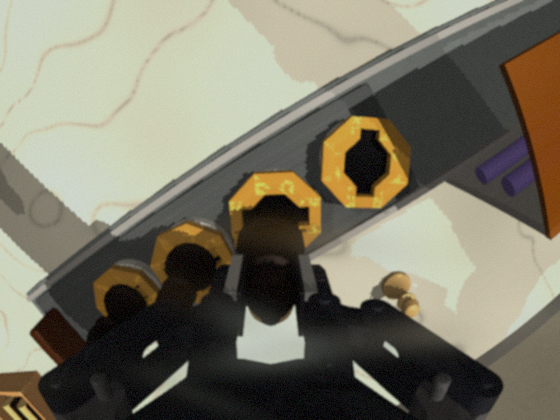

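View pics/w24a.png

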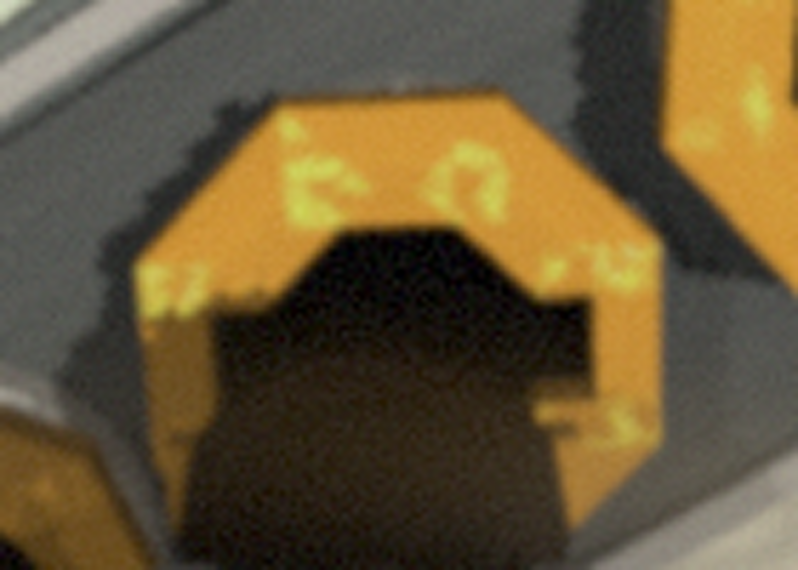

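```bash
python3 - <<'E'
from h import *
f=load("wrist")
a=lambda u,v:(205+u/5.7-.4,155+v/5.7-.4)
V=[a(277,100),a(500,93),a(137,260),a(660,243),a(660,438)]
x=fitoct(onplane(f,V,.048,1));fitoct(onplane(f,V,.048,1),True)
N=onplane(f,[a(212,355),a(592,343)],.048,1);d=N[1]-N[0];print(N.mean(0),np.degrees(np.arctan2(d[1],d[0])),np.linalg.norm(d))
go([*x[:2],.092],np.radians(58),False)
E
```

```text
oct c [ 0.6145 -0.0155] ang mod45 13.19 rms mm 0.39 scale 1
oct c [ 0.6146 -0.0155] ang mod45 13.19 rms mm 0.39 scale 1.001
[ 0.61425574 -0.01520813  0.048     ] 57.574550276832895 0.04709134549327127
shift [-3.  30.8  1.8] turn [ 0.13 -2.23  0.05] | jaw now 55.8
```

Emit:
drive_tool([
  [-3, 5, 1.8, 0, -2.2, 0, 20],
  [-3, 12, 1.8, 0, -2.2, 0, 20],
  [-3, 19, 1.8, 0, -2.2, 0, 20],
  [-3, 26, 1.8, 0, -2.2, 0, 20],
  [-3, 30, 1.8, 0, -2.2, 0, 20],
])

```text
clock: 25.25
tcp_pos: [0.614, -0.0154, 0.0918]
orientation: [-1.529, 0.439, -0.438]
contact_force: [0.6, 0.4, -0.7]
grip_width: 0.0233
```

```bash
python3 - <<'E'
from h import *
f=grab("wrist","w25");st();go([.6146,-.0154,.0865],np.radians(58),False)
crop(f,205,155,345,255,5.7,"w25a")
E
```

```text
t 25.3 tcp [613.8 -15.5  91.4] jaw 57.96 F [ 0.52 -0.51 -2.52] M [ 0.018  0.013 -0.016] w 22.9 j [-0.28  0.55  0.27  1.83 -0.19  0.79  1.1 ]
shift [0.7 4.9 0.5] turn [ 0.19 -0.04 -0.03] | jaw now 58.0
```

View pics/w25a.png

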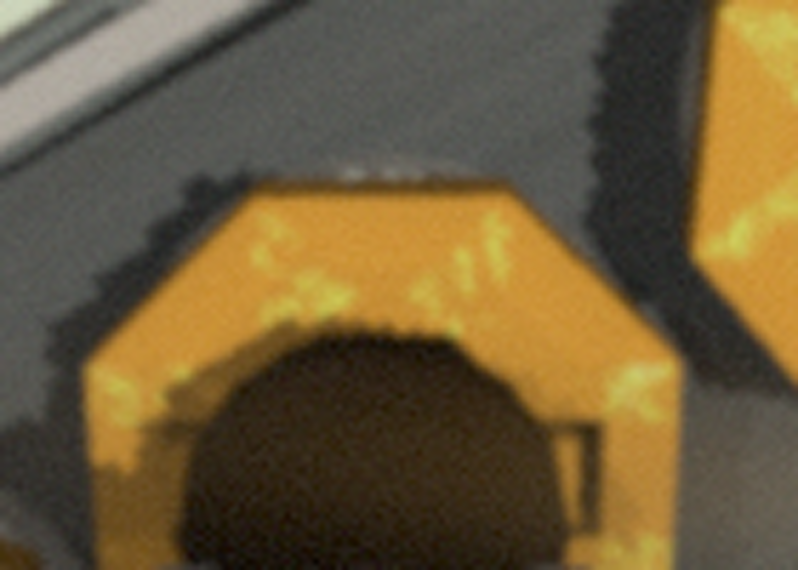

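Emit:
drive_tool([
  [0.7, 3, 0.5, 0, 0, 0, 20],
  [0.7, 6, 0.5, 0, 0, 0, 20],
  [0.7, 9, 0.5, 0, 0, 0, 20],
  [0.7, 10.5, 0.5, 0, 0, 0, 20],
  [0.7, 11.5, 0.5, 0, 0, 0, 20],
])

```text
clock: 25.8
tcp_pos: [0.6146, -0.0155, 0.0799]
orientation: [-1.529, 0.44, -0.437]
contact_force: [-1.3, 0.3, 1.9]
grip_width: 0.0227
```

```bash
python3 - <<'E'
from h import *
f=grab("wrist","w26");st();go([.6146,-.0154,.080],np.radians(88.4),False)
crop(f,205,155,345,255,5.7,"w26a")
E
```

```text
t 25.85 tcp [614.6 -15.5  79.9] jaw 57.96 F [-0.76  0.43  1.15] M [0.019 0.135 0.01 ] w 22.8 j [-0.27  0.57  0.26  1.84 -0.2   0.77  1.11]
shift [-0.  -0.1  0.1] turn [  0.18 -30.44  -0.08] | jaw now 58.0
```

View pics/w26a.png

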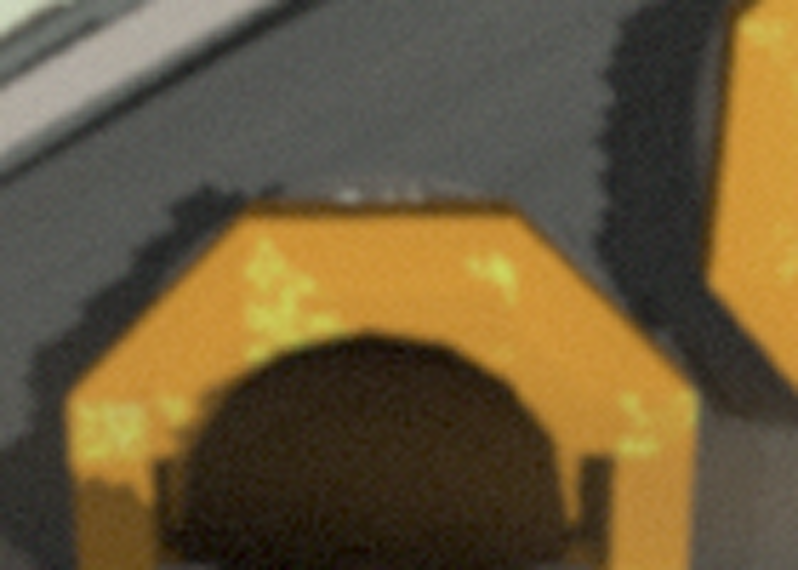

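Home. Turn to jaw ≈88.

Emit:
drive_tool([
  [0, 0, 0, 0, -7, 0, 20],
  [0, 0, 0, 0, -14, 0, 20],
  [0, 0, 0, 0, -21, 0, 20],
  [0, 0, 0, 0, -27, 0, 20],
  [0, 0, 0, 0, -30, 0, 20],
], squeeze=40)

```text
clock: 26.35
tcp_pos: [0.6153, -0.0157, 0.0805]
orientation: [-1.573, 0.026, -0.025]
contact_force: [1.0, 0.6, 0.5]
grip_width: 0.0226
```

Emit:
drive_tool([
  [0, 0, 0, 0, 0, 0, 20],
  [0, 0, 0, 0, 0, 0, 20],
])

```text
clock: 26.55
tcp_pos: [0.6154, -0.0158, 0.0806]
orientation: [-1.573, 0.027, -0.027]
contact_force: [-0.3, -0.6, 0.3]
grip_width: 0.023
```

```bash
python3 - <<'E'
from h import *
st();go([.6146,-.0154,.080],np.radians(88.4),False)
E
```

```text
t 26.55 tcp [615.4 -15.8  80.6] jaw 88.03 F [-0.35 -0.56  0.27] M [ 0.04   0.018 -0.095] w 23.0 j [-0.17  0.56  0.13  1.83 -0.09  0.76  1.54]
shift [-0.8  0.6  0.4] turn [ 0.13 -0.37 -0.01] | jaw now 88.0
```

Emit:
drive_tool([
  [0, 0, 0, 0, 0, 0, 26],
  [0, 0, 0, 0, 0, 0, 45],
  [0, 0, 0, 0, 0, 0, 45],
  [0, -25, 0, 0, 0, 0, 45],
  [0, -60, 0, 0, 0, 0, 45],
])

```text
clock: 27.05
tcp_pos: [0.6138, -0.0156, 0.1394]
orientation: [-1.573, 0.031, -0.023]
contact_force: [-0.1, 0.5, 0.6]
grip_width: 0.0449
```

Emit:
drive_tool([
  [20, -40, 0, 0, 0, 0, 45],
  [65, -50, 0, 0, 0, 0, 45],
  [110, -50, 0, 0, 0, 0, 45],
  [145, -50, 0, 0, 0, 0, 45],
  [145, -50, 0, 0, 0, 0, 45],
])

```text
clock: 27.55
tcp_pos: [0.762, -0.0202, 0.1874]
orientation: [-1.574, 0.029, -0.024]
contact_force: [-0.5, -0.2, 1.0]
grip_width: 0.045
```

```bash
python3 - <<'E'
from h import *
f=grab("wrist","w27");st()
p=proj(f,[[.6089,-.1653,.1],[.6118,-.0903,.1],[.6148,-.0155,.1]],1);print(p)
E
```

```text
t 27.6 tcp [760.  -20.4 187.4] jaw 88.04 F [-0.14 -0.53 -0.58] M [-0.016  0.049  0.029] w 45.1 j [-0.15  0.66  0.16  1.36 -0.1   1.13  1.55]
[[ 79.14830472  34.85995443]
 [166.49974519  19.79874883]
 [270.58452996  13.96657333]]
```

View pics/w27.png

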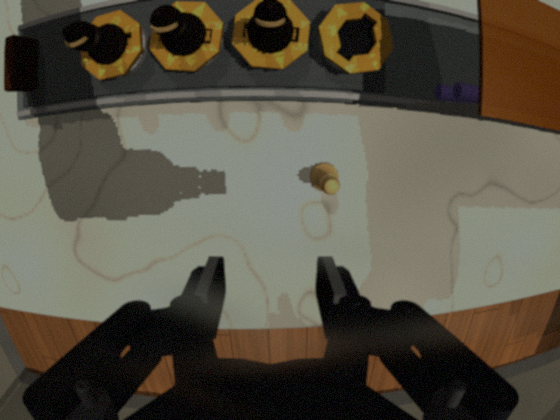

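```bash
python3 - <<'E'
from h import *
f=load("wrist")
crop(f,220,0,320,75,7.5,"w27a")
E
```

```text
(no output)
```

View pics/w27a.png

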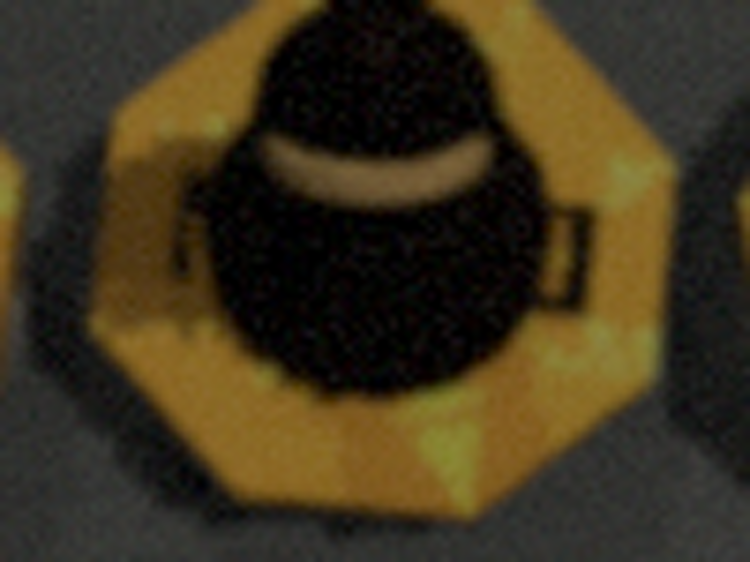

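```bash
python3 - <<'E'
from h import *
g=grab("scene","s28"); st(); go([.6036,-.2802,.16],np.radians(87.4),False)
E
```

```text
t 27.65 tcp [758.8 -20.5 187.7] jaw 88.03 F [-0.01  0.38 -0.68] M [-0.014  0.042  0.049] w 44.8 j [-0.15  0.66  0.16  1.36 -0.1   1.13  1.55]
shift [-146.    29.4 -264.8] turn [ 0.19  0.63 -0.35] | jaw now 88.0
```

View pics/s28.png

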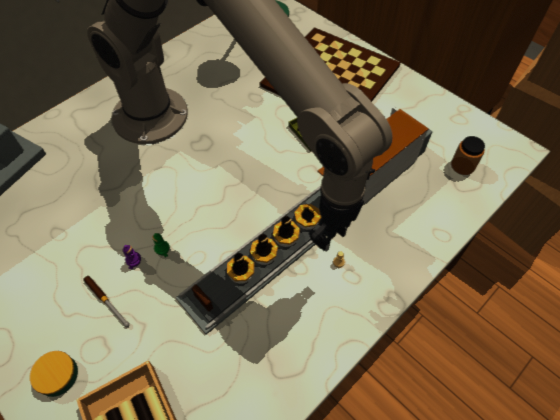

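Emit:
drive_tool([
  [-20, 0, -40, 0, 0.6, 0, 50],
  [-45, 0, -85, 0, 0.6, 0, 50],
  [-70, 0, -130, 0, 0.6, 0, 50],
  [-95, 0, -175, 0, 0.6, 0, 50],
  [-120, 0, -218, 0, 0.6, 0, 50],
])

```text
clock: 28.15
tcp_pos: [0.6311, -0.2319, 0.1896]
orientation: [-1.574, 0.04, -0.03]
contact_force: [-0.3, -0.2, -0.0]
grip_width: 0.0497
```

```bash
python3 - <<'E'
from h import *
st(); go([.6036,-.2802,.16],np.radians(87.4),False)
E
```

```text
t 28.15 tcp [ 631.1 -231.9  189.6] jaw 87.42 F [-0.26 -0.15 -0.03] M [ 0.005 -0.022  0.015] w 49.7 j [ 0.13  0.52  0.18  1.61 -0.1   1.03  1.87]
shift [-25.1  29.9 -49.4] turn [ 0.19  0.02 -0.36] | jaw now 87.4
```

Emit:
drive_tool([
  [-25, 10, -49, 0.2, 0, -0.3, 50],
  [-25, 30, -49, 0.2, 0, -0.3, 50],
  [-25, 30, -49, 0.2, 0, -0.3, 50],
  [-25, 30, -49, 0.2, 0, -0.3, 50],
])

```text
clock: 28.55
tcp_pos: [0.6036, -0.2781, 0.1602]
orientation: [-1.569, 0.036, -0.034]
contact_force: [0.6, 0.7, 1.3]
grip_width: 0.05
```

```bash
python3 - <<'E'
from h import *
f=grab("wrist","w29");st()
crop(f,200,110,350,230,5,"w29a",proj(f,[[.6036,-.2802,.07]],1))
E
```

```text
t 28.6 tcp [ 604.7 -277.5  160.7] jaw 87.57 F [0.69 0.38 0.43] M [-0.001 -0.022 -0.028] w 50.0 j [ 0.21  0.53  0.18  1.65 -0.11  0.97  1.96]
```

View pics/w29a.png

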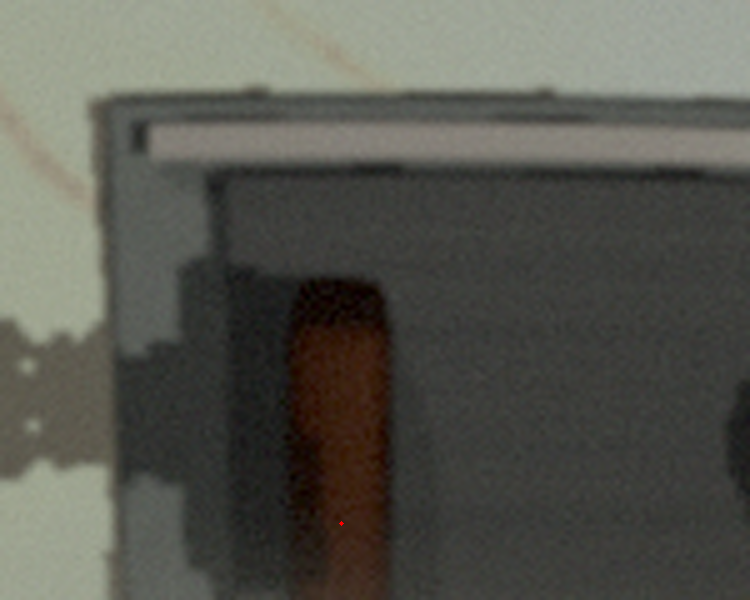

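Emit:
drive_tool([
  [-1, 30, -2.5, 0, 0.2, 0, 50],
  [-1, 65, -2.5, 0, 0.2, 0, 50],
  [-1, 95, -2.5, 0, 0.2, 0, 50],
  [-1, 114, -2.5, 0, 0.2, 0, 50],
  [-1, 119, -2.5, 0, 0.2, 0, 50],
])

```text
clock: 29.1
tcp_pos: [0.6039, -0.2768, 0.0401]
orientation: [-1.567, 0.035, -0.032]
contact_force: [-0.2, 0.2, 0.0]
grip_width: 0.0505
```

Emit:
drive_tool([
  [0, 0, 0, 0, 0, 0, 30],
  [0, 0, 0, 0, 0, 0, 12],
  [0, 0, 0, 0, 0, 0, 10],
  [0, 0, 0, 0, 0, 0, 10],
  [0, 0, 0, 0, 0, 0, 10],
], squeeze=30)

```text
clock: 29.6
tcp_pos: [0.6054, -0.277, 0.0417]
orientation: [-1.568, 0.032, -0.034]
contact_force: [0.7, 0.1, 6.6]
grip_width: 0.0154
```

```bash
python3 - <<'E'
from h import *
st(); p=r.get_obs()["tcp_pos"]; a=np.radians(2.6);go(p+.34*np.array([np.sin(a),np.cos(a),0]),np.radians(87.4))
E
```

```text
t 29.6 tcp [ 605.4 -277.    41.7] jaw 87.57 F [0.73 0.14 6.6 ] M [-0.074 -0.21  -0.037] w 15.4 j [ 0.23  0.68  0.15  1.72 -0.14  0.76  1.98]
shift [  1.   1. 340.] turn [-0.16  0.17  0.05] | jaw now 87.6
```

Emit:
drive_tool([
  [0, 0, 8, 0, 0, 0, 10],
  [0, 0, 24, 0, 0, 0, 10],
  [0, 0, 44, 0, 0, 0, 10],
  [0.3, 0, 64, 0, 0, 0, 10],
  [0.3, 0, 84, 0, 0, 0, 10],
])

```text
clock: 30.1
tcp_pos: [0.6091, -0.1944, 0.0417]
orientation: [-1.57, 0.033, -0.036]
contact_force: [3.5, -5.0, -6.8]
grip_width: 0.0157
```

Emit:
drive_tool([
  [0.1, 0, 20, 0, 0, 0, 10],
  [0.1, 0, 40, 0, 0, 0, 10],
  [0.2, 0, 60, 0, 0, 0, 10],
  [0.3, 0, 80, 0, 0, 0, 10],
  [0.3, 0, 100, 0, 0, 0, 10],
])

```text
clock: 30.6
tcp_pos: [0.6136, -0.0958, 0.0417]
orientation: [-1.572, 0.034, -0.037]
contact_force: [3.0, -5.3, -6.0]
grip_width: 0.0154
```

```bash
python3 - <<'E'
from h import *
st(); a=np.radians(2.6);go(np.array([.6054,-.277,.0415])+.34*np.array([np.sin(a),np.cos(a),0]),np.radians(87.4))
E
```

```text
t 30.6 tcp [613.6 -95.8  41.7] jaw 87.42 F [ 2.97 -5.3  -5.98] M [-0.775 -0.46   0.155] w 15.4 j [-0.06  0.62  0.16  1.83 -0.14  0.7   1.7 ]
shift [ 1.000e-01 -0.000e+00  1.586e+02] turn [0.08 0.02 0.1 ] | jaw now 87.4
```

Emit:
drive_tool([
  [0, 0, 20, 0, 0, 0, 10],
  [0, 0, 40, 0, 0, 0, 10],
  [0, 0, 60, 0, 0, 0, 10],
  [0, 0, 80, 0, 0, 0, 10],
  [0, 0, 100, 0, 0, 0, 10],
])

```text
clock: 31.1
tcp_pos: [0.618, 0.0028, 0.0417]
orientation: [-1.574, 0.035, -0.038]
contact_force: [2.3, -4.3, -1.5]
grip_width: 0.0153
```

Emit:
drive_tool([
  [0, 0, 15, 0, 0, 0, 10],
  [0, 0, 27, 0, 0, 0, 10],
  [0, 0, 38, 0, 0, 0, 10],
  [0, 0, 48, 0, 0, 0, 10],
  [0, 0, 52, 0, 0, 0, 10],
])

```text
clock: 31.6
tcp_pos: [0.6201, 0.0471, 0.0417]
orientation: [-1.583, 0.039, -0.041]
contact_force: [-0.1, -25.4, 3.7]
grip_width: 0.0155
```

```bash
python3 - <<'E'
from h import *
st()
f=grab("wrist","w30")
E
```

```text
t 31.6 tcp [620.1  47.1  41.7] jaw 87.09 F [ -0.13 -25.4    3.66] M [-4.274  0.188  0.276] w 15.5 j [-0.31  0.62  0.17  1.83 -0.14  0.7   1.46]
```

View pics/w30.png

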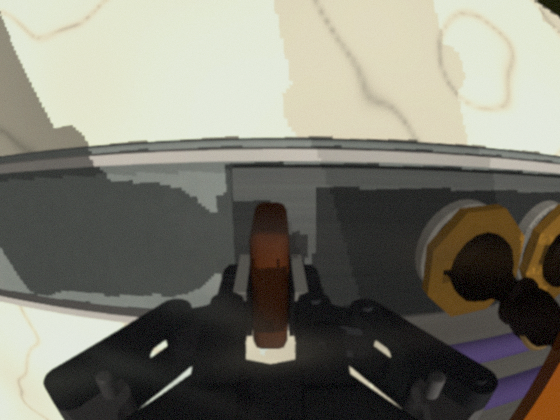

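```bash
python3 - <<'E'
from h import *
g=grab("scene","s31"); t=grab("top","t31"); st()
crop(t,100,160,300,250,4,"t31a"); crop(g,270,90,450,250,4.2,"s31a")
E
```

```text
t 31.75 tcp [620.   47.1  41.7] jaw 87.04 F [ -0.58 -16.49   2.64] M [-2.87   0.135  0.379] w 15.2 j [-0.31  0.62  0.17  1.83 -0.14  0.7   1.46]
```

View pics/s31.png

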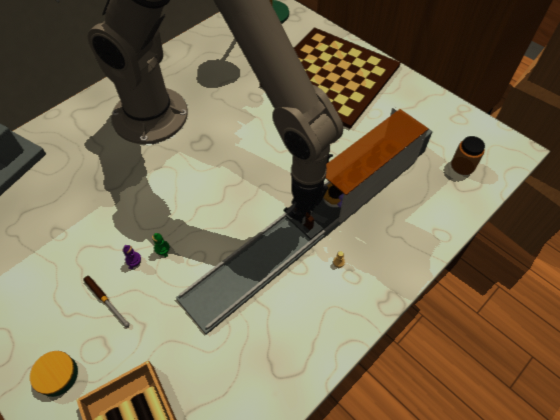

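View pics/t31a.png

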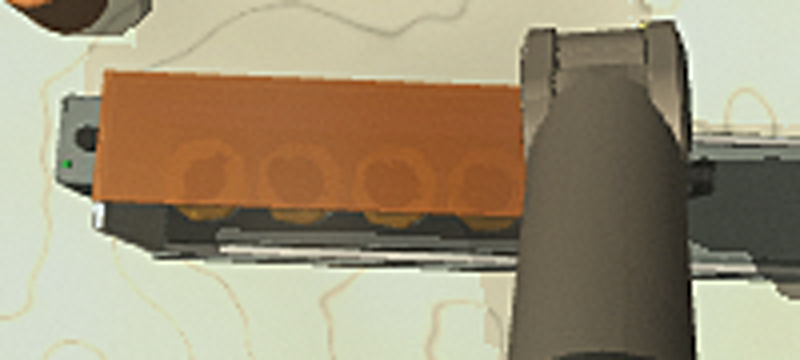

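```bash
python3 - <<'E'
from h import *
t=load("top")
a=lambda u,v:(100+u/4-.4,160+v/4-.4)
print("roof corners",onplane(t,[a(103,72),a(98,200),a(522,88),a(522,215)],.145).round(4))
B=lambda u,v:(100+u/4.2-.4,170+v/4.2-.4)
print("roof orig near mouth",onplane(t,[B(557,52),B(550,185),B(107,32),B(98,168)],.145).round(4))
print("cup pos now on z.048",onplane(t,[a(212,178),a(300,182),a(397,187),a(490,195)],.048).round(4))
E
```

```text
roof corners [[0.6968 0.4356 0.145 ]
 [0.601  0.4346 0.145 ]
 [0.6828 0.127  0.145 ]
 [0.5874 0.1262 0.145 ]]
roof orig near mouth [[0.6816 0.1207 0.145 ]
 [0.5866 0.1248 0.145 ]
 [0.6979 0.4365 0.145 ]
 [0.601  0.438  0.145 ]]
cup pos now on z.048 [[0.6345 0.3821 0.048 ]
 [0.6307 0.3125 0.048 ]
 [0.6261 0.2357 0.048 ]
 [0.6191 0.162  0.048 ]]
```

Emit:
drive_tool([
  [0, 0, 0, 0, 0, 0, 30],
  [0, 0, 0, 0, 0, 0, 44],
  [0, 0, 0, 0, 0, 0, 44],
  [0, 0, 0, 0, 0, 0, 44],
])

```text
clock: 32.15
tcp_pos: [0.6199, 0.0486, 0.0417]
orientation: [-1.581, 0.039, -0.04]
contact_force: [0.7, 0.2, -0.2]
grip_width: 0.0439
```

```bash
python3 - <<'E'
from h import *
st()
f=grab("wrist","w32"); go([.616,.047,.17],np.radians(87.4))
E
```

```text
t 32.15 tcp [619.9  48.6  41.7] jaw 87.12 F [ 0.67  0.18 -0.23] M [ 0.019  0.001 -0.003] w 43.9 j [-0.31  0.62  0.17  1.83 -0.14  0.7   1.46]
shift [  -3.7 -128.3   -2.9] turn [ 0.59 -0.29  0.07] | jaw now 87.1
```

View pics/w32.png

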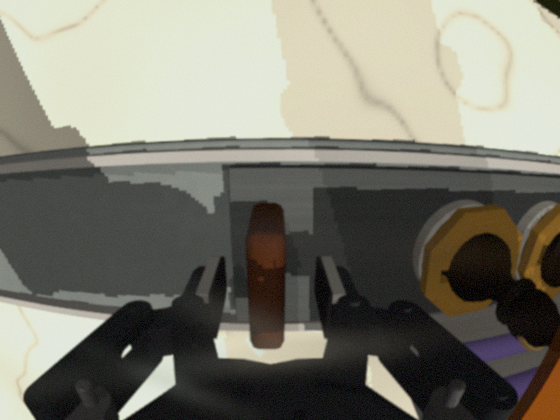

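Emit:
drive_tool([
  [0, 0, 0, 0, 0, 0, 28],
  [0, 0, 2, 0, 0, 0, 28],
  [0, 0, 5, 0, 0, 0, 28],
  [0, 0, 7, 0, 0, 0, 28],
  [0, 0, 8, 0, 0, 0, 28],
])

```text
clock: 32.7
tcp_pos: [0.6201, 0.0528, 0.0415]
orientation: [-1.585, 0.041, -0.042]
contact_force: [-0.4, -9.8, 0.8]
grip_width: 0.0283
```

```bash
python3 - <<'E'
from h import *
st()
E
```

```text
t 32.7 tcp [620.1  52.8  41.5] jaw 86.99 F [-0.36 -9.77  0.83] M [-1.777  0.107  0.08 ] w 28.3 j [-0.32  0.62  0.17  1.83 -0.14  0.7   1.44]
```

Emit:
drive_tool([
  [0, 0, 3, 0, 0, 0, 28],
  [0, 0, 6, 0, 0, 0, 28],
  [0, 0, 6, 0, 0, 0, 28],
])

```text
clock: 33.0
tcp_pos: [0.6202, 0.0528, 0.0415]
orientation: [-1.591, 0.045, -0.044]
contact_force: [-0.8, -12.7, 2.2]
grip_width: 0.0281
```

```bash
python3 - <<'E'
from h import *
st()
E
```

```text
t 33.0 tcp [620.2  52.8  41.5] jaw 86.77 F [ -0.77 -12.66   2.2 ] M [-2.454  0.075  0.068] w 28.1 j [-0.33  0.63  0.18  1.83 -0.13  0.7   1.43]
```

Emit:
drive_tool([
  [0, 0, -3, 0, 0, 0, 34],
  [0, 0, -5, 0, 0, 0, 42],
  [0, 0, -6, 0, 0, 0, 42],
  [0, -20, -6, 0, 0, 0, 42],
  [0, -60, -8, 0, 0, 0, 42],
])

```text
clock: 33.5
tcp_pos: [0.6173, 0.0471, 0.0993]
orientation: [-1.592, 0.048, -0.038]
contact_force: [0.1, 1.1, 0.3]
grip_width: 0.0419
```

Emit:
drive_tool([
  [-10, -40, -10, 0, 0, 0, 45],
  [-20, -80, -30, 0, 0, 0, 45],
  [-30, -100, -50, 0, 0, 0, 45],
  [-40, -100, -60, 0, 0, 0, 45],
  [-40, -100, -60, 0, 0, 0, 45],
])

```text
clock: 34.0
tcp_pos: [0.5736, -0.0095, 0.201]
orientation: [-1.591, 0.05, -0.039]
contact_force: [0.3, 0.3, -0.3]
grip_width: 0.0453
```

```bash
python3 - <<'E'
from h import *
st()
f=grab("wrist","w33"); 
E
```

```text
t 34.0 tcp [573.6  -9.5 201. ] jaw 86.77 F [ 0.32  0.32 -0.28] M [-0.013 -0.027  0.009] w 45.3 j [-0.29  0.35  0.24  1.84 -0.07  0.97  1.49]
```

View pics/w33.png

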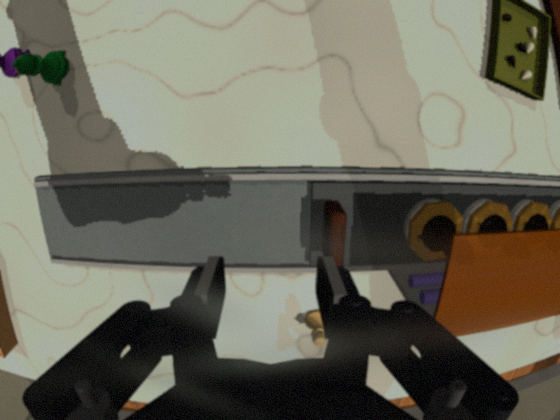

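```bash
python3 - <<'E'
from h import *
go([.66,.20,.26],np.radians(87.4))
E
```

```text
shift [ 74.  -64.7 211.2] turn [ 1.19 -0.54 -0.42] | jaw now 86.9
```

Emit:
drive_tool([
  [0, -60, 30, 0, 0, 0, 45],
  [30, -65, 75, 0, 0, 0, 45],
  [50, -65, 120, 1, 0, 0, 45],
  [74, -65, 170, 1, 0, 0, 45],
  [74, -65, 211, 1, 0, 0, 45],
])

```text
clock: 34.55
tcp_pos: [0.6598, 0.1949, 0.2583]
orientation: [-1.574, 0.05, -0.037]
contact_force: [0.8, -0.1, -0.6]
grip_width: 0.0451
```

Emit:
drive_tool([
  [0, 0, 0, 0, 0, 0, 45],
  [0, 0, 0, 0, 0, 0, 45],
])

```text
clock: 34.75
tcp_pos: [0.6586, 0.1991, 0.2552]
orientation: [-1.574, 0.048, -0.029]
contact_force: [-0.3, -0.6, -0.4]
grip_width: 0.0449
```

```bash
python3 - <<'E'
from h import *
st()
f=grab("wrist","w34"); crop(f,150,60,430,270,2.8,"w34a")
E
```

```text
t 34.75 tcp [658.6 199.1 255.2] jaw 87.19 F [-0.26 -0.63 -0.36] M [ 0.    -0.039 -0.   ] w 44.9 j [-0.51  0.49  0.19  1.49 -0.1   1.18  1.21]
```

View pics/w34a.png

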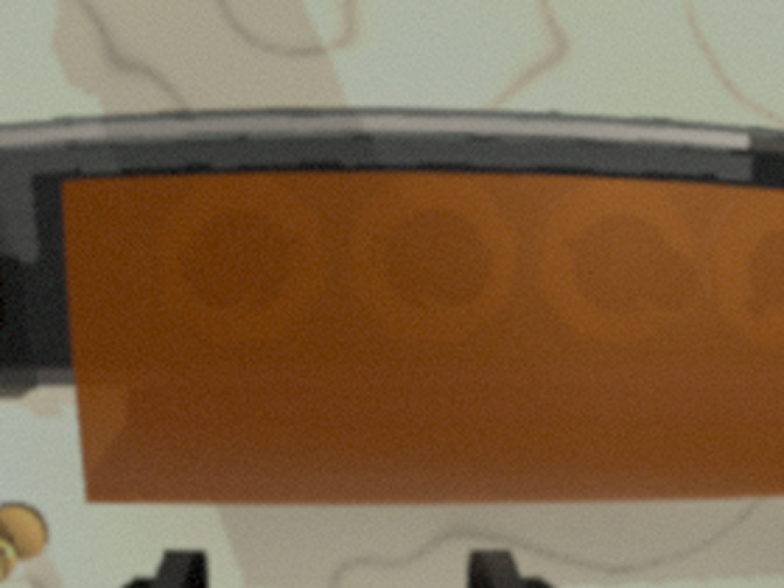

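```bash
python3 - <<'E'
from h import *
st(); print(r.hand_in())
E
```

```text
t 34.8 tcp [659.  196.2 256. ] jaw 86.99 F [ 0.49 -1.01  0.47] M [ 0.045 -0.015  0.036] w 45.0 j [-0.51  0.49  0.19  1.49 -0.09  1.18  1.21]
the job is handed in; nothing more can be done
None
```

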